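Shingle the boards on the gluing machine's feed table and set its speed dial

TASK

Set up the gluing machine for a run of three boards: lay the top board of the stock flat on the feed table, long way along the centre line, and push it home under the roller until it meets the stop; then lay the second and the third behind it like shingles, each with its front end resting on the tail of the board before by about a third of its length and its back end down on the table. When the three are laid, turn the speed dial up so that its white pointer is on the green mark, and leave the other things on the table where they are.

Things in the scene. Friction and masses are not known exactly. Their poses are not given: they have to be found in the camera images.
- gluing_machine: the fixed tabletop gluing machine, white and slate blue, 308 mm wide (own x), 150 mm high. Origin: on the work surface below the feed stop; own y is the feed direction, into the machine. Its side cheeks begin at own y = -24 mm, inner faces 92 mm from the centre line; the wide one on the -x side is 120 mm high and carries the dial
- feed_table (a point): middle of the top of the steel feed table on the machine's -y side, axes as the machine's: 184 mm wide (x), 215 mm long (y), 50 mm above the work surface, side lips 6 mm high, a blue centre line along y. It ends at the feed stop
- roller (a point): middle of the black rubber feed roller (fixed, does not turn; along the machine's x, radius 16 mm). It lies right over the face of the stop with an 11 mm gap to the feed table below: boards go under it, fingers do not. Behind it a white cover slopes up away from the feed table, from 95 mm above the work surface 20 mm behind the stop to 150 mm high 75 mm behind it
- feed_stop (a point): the feed stop: the middle of the foot of the stop's face, on the feed table's top. Axes as the machine's: y is the feed direction, z up. A board is home when its front end touches this face (the board's middle is then 34 mm before it)
- board_a: the top board of the stock, the first to be fed: a plain wooden board 68 mm long (own y), 46 mm wide (own x), 8 mm thick, 18 g. Origin: centre of its underside; z up. Both ends are alike, so either end may go first
- board_b: the second board of the stock, just like board_a, which lies on it at the start
- board_c: the third, lowest board of the stock, just like board_a
- stock_holder: fixed aluminium holder, origin: centre of its foot on the work surface. The loose boards lie in it stacked, long way along own y, the lowest one's underside 30 mm up. Side walls along own y (62 mm long, inner faces 52 mm apart, tops 66 mm up) leave only the boards' ends free to grasp: they overhang the 46 mm pedestal by 11 mm, over a foot 110 x 90 (y) x 6 mm
- speed_dial (a joint): the speed dial, rad: 0 at the low end of its scale, growing as it turns clockwise seen from above, up to 4.71; it stays where it is left (friction about 0.04 N m). The pointer is on the green mark at 2.83
- dial_grip (a point): the middle of the dial's grip bar, on its upright axis, 138 mm above the work surface. The point turns with the dial: own x points along the bar towards the white pointer's end. The bar is 56 mm long, 12 mm wide and rises from a 60 mm round skirt, from 128 to 149 mm above the work surface
- green_mark (a point): the green mark painted on the panel 40 mm from the dial's axis, the widest of the scale's marks; the others are white, one to each tenth of the scale
- gift_box: bystander: navy gift box with a cream lid, 89 x 89 x 80 mm, origin at the centre of its underside
- glue_bottle: bystander: white bottle with an orange cap, 42 mm across, 110 mm high, origin at the centre of its underside
- scissors: bystander: scissors with black handles lying flat, about 150 x 60 x 10 mm, origin near the pivot, blades along own x
There are look-alikes about, which are no part of the job. Leave any orange look-alike of the board_a alone.

How it is judged:
On the way, in this order (a step that is already met when the one before it is completed fails the run):
1. the first board lies flat on the centre line, home under the roller, and is let go (x of board_a in the frame of feed_stop between -0.015 and 0.015 m and angle between the x axis of board_a and the x axis of feed_stop, either way round below 0.15 rad and y of board_a in the frame of feed_stop between -0.038 and -0.03 m and z of board_a in the frame of feed_stop between -0.003 and 0.003 m and angle between board_a's own z axis and vertical below 0.06 rad and linear speed of board_a below 0.02 m/s and contact force between board_a and the fingers below 0.05 N), for 0.2 s.
2. the second board lies behind it with its front end on the first one's tail, let go (all of step 1 and x of board_b in the frame of feed_stop between -0.02 and 0.02 m and angle between the x axis of board_b and the x axis of feed_stop, either way round below 0.2 rad and distance between board_b and board_a between 0.033 and 0.06 m and y of board_b in the frame of feed_stop between -0.098 and -0.063 m and angle between board_b's own z axis and vertical between 0.08 and 0.32 rad and z of board_b in the frame of feed_stop between -0.001 and 0.01 m and linear speed of board_b below 0.02 m/s and contact force between board_b and the fingers below 0.05 N), for 0.2 s.
3. the third board lies behind that with its front end on the second one's tail, let go (all of step 2 and x of board_c in the frame of feed_stop between -0.02 and 0.02 m and angle between the x axis of board_c and the x axis of feed_stop, either way round below 0.2 rad and distance between board_c and board_b between 0.033 and 0.06 m and y of board_c in the frame of feed_stop between -0.158 and -0.096 m and angle between board_c's own z axis and vertical between 0.08 and 0.4 rad and z of board_c in the frame of feed_stop between -0.001 and 0.014 m and linear speed of board_c below 0.02 m/s and contact force between board_c and the fingers below 0.05 N), for 0.2 s.
4. the dial's pointer is on the green mark (value of joint speed_dial between 2.71 and 2.95 rad), for 0.2 s.
At the end, for the whole second after the job is handed in: First board flat, front within 4 mm of the stop, 15 mm of the centre line, 0.15 rad; second and third each tilted, front on the tail of the one before, back on the table, middles 33-60 mm apart, within 20 mm and 0.2 rad. Dial at 2.83 +-0.12. All let go and at rest (all of step 3 and all of step 4 and velocity of joint speed_dial between -0.05 and 0.05 rad/s); the robot touches nothing.
It fails at once if gift box moved by more than 30 mm (distance of gift_box from where it was at the start of the episode above 0.03 m).
It fails at once if glue bottle moved by more than 30 mm (distance of glue_bottle from where it was at the start of the episode above 0.03 m).
It fails at once if scissors moved by more than 30 mm (distance of scissors from where it was at the start of the episode above 0.03 m).
It also fails if it takes over 72 s, if anything falls off the work surface, if the arm or the gripper's body presses on something with over 40 N, if the wrist force passes 120 N, or if a joint passes its speed limit or range.

ROBOT

A 7-joint arm with a two-finger parallel gripper is mounted at the origin on the work surface. World frame = base frame: x ahead of the robot, y to its left, z up, the work surface at z = 0. Lengths are in m, angles in rad, forces in N, time in s.
With the tool pointing down it reaches from about 0.425 to 0.825 m from the base axis. Payload 3.6 kg.
Tool frame: the origin (TCP) lies midway between the tips of the shut fingers; the grasp point (between the pads) lies robot.pinch_z behind it (robot.pinch_z is the distance from the TCP to the grasp point, in m); x points along the fingers, z is the direction in which the jaws open and shut, and the axes are right-handed (so a half turn about x gives the same grasp; the last joint's range is limited). The gripper opens to 93 mm and grips with 3 to 60 N. Pads are 15 mm wide; open, the fingers measure 128 mm over their backs; the gripper's body (75 mm by 188 mm) begins 65 mm behind the grasp point.
Start: joints at [1.254, 0.615, -0.013, 1.423, 0.008, 1.103, -0.04], TCP at [0.186, -0.623, 0.185] pointing down, gripper open.
Joint ranges: [-3.12, 3.12], [-0.3, 2.06], [-1.34, 1.32], [0.26, 2.42], [-1.36, 4.5], [0.01, 1.98], [-2.84, 2.84]. Speed limits (rad/s): [2.79, 2.79, 3.14, 3.14, 3.14, 3.14, 3.14].

INTERFACE

Orientations are given as [roll, pitch, yaw] about the fixed x, y, z axes, in that order (R = Rz(yaw) Ry(pitch) Rx(roll)).
In Python, from station import robot gives the robot as it stands. The module is installed in compiled form; this text tells all that it offers.
- The arm moves only by the tool servo_tool, never from a script. Its argument "commands" is a list that holds one entry, the list of rows, each a list of 7 numbers: the finger opening in cm, from 0 to 9.3, then the shift along the tool's x, y, z in cm, then the turn, a rotation vector about the tool's x, y, z in rad. In form: [[[hand, dx, dy, dz, wx, wy, wz], ...]]. A call has 1 to 12 rows; each row shifts and turns the commanded pose from where the row before left it, along the tool's axes as they then stand; what a row does not reach is not made up. A row lasts 1/8 s, in which the tool goes at most 62.5 mm and 10.7 degrees, less where a joint would pass 70% of its speed; a pose out of reach is approached as far as the arm can. A call with a gripper value outside its range is refused whole. The fingers move at their own pace and stop on an object; the grip force is fixed at half the most. Time passes only in rows, so rows that do not move let the fingers close. It gives the time, the measured TCP pose, the force and the opening at its end, in the units of the state.
- robot.read_state(): the state, without advancing time (a new reading comes with each control period).
- robot.camera(name): name is "side" or "top" or "wrist"; returns (picture, depth): 384x512x3 uint8, red, green, blue; 384x512 float32, m along the optical axis (not along the pixel's ray), 0 where there is no reading.
- robot.camera_model(name): a dict with "camera_matrix" (3x3 intrinsics, pixels), "origin" and "attitude" of the camera in the world. Camera axes: x right, y down, z forward; pixel columns grow to the right and rows downward; lengths in m; the calibration is good to about 2 mm. A picture is of the moment at which its call begins: read the wrist's pose just before it. camera_model takes no time and is no camera call; for the wrist camera it gives the pose at the moment of the call.
- robot.hand_in(): hands the job in, once; it reports no verdict.
The state is a dict: "clock": time; "joints": joint angles; "qd": joint speeds; "effort": joint torques, N m; "tcp_pos": TCP position; "orientation": TCP orientation; "wrist_force": force on the tool from outside, world axes, zero at the start; "ft_torque": the same for the moment, N m; "opening": opening from 0.0 (shut) to 1.0 (fully open).
Only numpy, scipy, OpenCV 4.12 (cv2) and the standard library are available. Lean on these libraries where they do the work, as an engineer would, in place of code of your own. Each camera call takes 0.05 s, during which the arm holds its last target.

## Working session

There is one attempt and no reset: what is moved stays moved. The work goes in short steps, Python scripts to look and compute and a tool call to move; the robot and the scene stay as the last step left them, time stands still between calls to the robot, and variables do not carry over. Pictures are saved under pics/ and viewed, and the job is handed in when it is done.

Besides the shell and the picture viewer there is one more tool, called in YAML: its name, and indented under it one key for each argument. servo_tool: Moves the arm, as the interface text tells. Its arguments: {"type":"object","properties":{"commands":{"type":"array"}},"required":["commands"]}

```bash
mkdir -p pics; ls; cat > h.py <<'E'
import numpy as np, cv2
from station import robot
from scipy.spatial.transform import Rotation as R
def snap(n,f):
    m=robot.camera_model(n); p,d=robot.camera(n)
    cv2.imwrite(f'pics/{f}.png',cv2.cvtColor(p,cv2.COLOR_RGB2BGR)); np.savez(f'pics/{f}.npz',p=p,d=d,K=np.array(m['camera_matrix']),o=np.array(m['origin']),a=np.array(m['attitude']))
    return p,d,m
def load(f):
    z=np.load(f'pics/{f}.npz'); return z
def rot(a):
    a=np.array(a); return a if a.shape==(3,3) else R.from_euler('xyz',a).as_matrix()
def cloud(z):
    d=z['d'];v,u=np.mgrid[:d.shape[0],:d.shape[1]];K=z['K']
    c=np.stack([(u-K[0,2])/K[0,0]*d,(v-K[1,2])/K[1,1]*d,d],-1)
    return c@rot(z['a']).T+z['o']
def ray(z,u,v,h):
    K=z['K'];r=rot(z['a'])@np.array([(u-K[0,2])/K[0,0],(v-K[1,2])/K[1,1],1]);t=(h-z['o'][2])/r[2];return z['o']+t*r
E
python3 - <<'E'
from h import *
print(robot.read_state(),robot.pinch_z)
for n in ['side','top','wrist']:
    _,_,m=snap(n,n+'0'); print(n,m)
E
```

```text
pics
{'clock': 0.0, 'joints': array([ 1.25452498,  0.61590946, -0.01262139,  1.42487306,  0.00810632,
        1.10342625, -0.0403819 ]), 'qd': array([-0.0006659 ,  0.00107221,  0.00144829,  0.00011106, -0.001667  ,
        0.0011462 , -0.00118956]), 'effort': array([-3.98077264e-04, -4.58929610e+01,  2.09050393e-01, -1.65742421e+01,
       -6.10230560e-02,  2.05036928e-02,  2.35752132e-04]), 'tcp_pos': array([ 0.18548357, -0.62205666,  0.18389619]), 'orientation': array([-3.12604233,  1.56823047,  1.87620939]), 'wrist_force': array([-0.73068981,  0.20052733,  0.28201454]), 'ft_torque': array([0.02623324, 0.03223827, 0.01885704]), 'opening': 1.0024436701626318} 0.0188
side {'camera_matrix': array([[358.56208541,   0.        , 259.93075971],
       [  0.        , 358.56208541, 191.49984485],
       [  0.        ,   0.        ,   1.        ]]), 'origin': array([0.2851131 , 0.43715908, 0.47816643]), 'attitude': array([-2.11898964e+00,  1.51837099e-03, -2.72534539e+00])}
top {'camera_matrix': array([[481.74945626,   0.        , 253.3783938 ],
       [  0.        , 481.74945626, 202.48915704],
       [  0.        ,   0.        ,   1.        ]]), 'origin': array([ 0.28385393, -0.13767641,  1.27536431]), 'attitude': array([-2.93290522e+00, -1.10355989e-03, -1.53594525e+00])}
wrist {'camera_matrix': array([[294.6347843 ,   0.        , 258.41710631],
       [  0.        , 294.6347843 , 193.49435387],
       [  0.        ,   0.        ,   1.        ]]), 'origin': array([ 0.25619668, -0.60229793,  0.38250346]), 'attitude': array([ 2.87485516,  0.00312477, -1.28050538])}
```

View pics/side0.png

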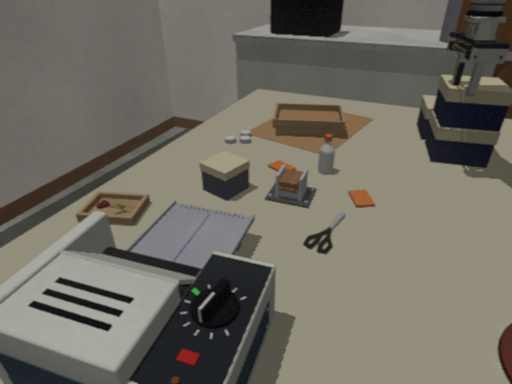

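View pics/top0.png

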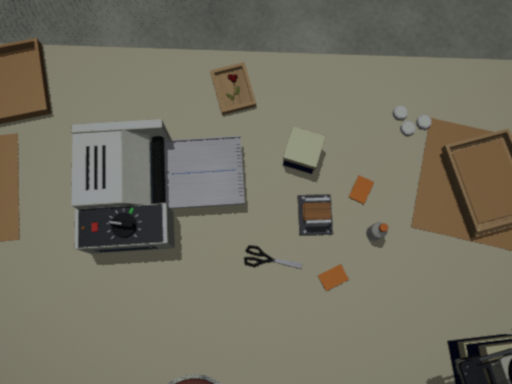

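View pics/wrist0.png

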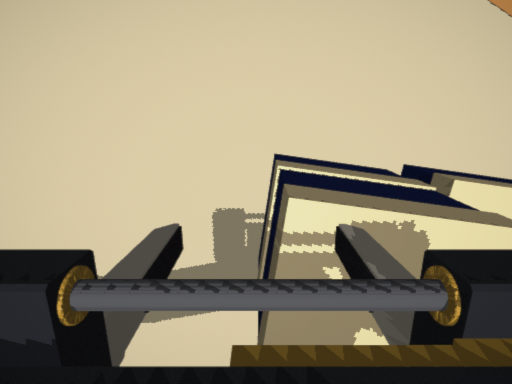

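The top view shows the stock in its holder at (317,211). The look-alikes are the orange boards at (361,189) and (333,277), plus another orange piece near (280,166) in the side view. The machine is at (120,185), with its feed table at (205,172) and dial at (123,223). I'll check with close crops and depth.

```bash
python3 - <<'E'
from h import *
z=load('top0');c=cloud(z);p=z['p'][...,::-1]
a=cv2.resize(p[165:260,270:400],None,fx=5,fy=5,interpolation=cv2.INTER_CUBIC)
b=cv2.resize(p[110:260,65:255],None,fx=4,fy=4,interpolation=cv2.INTER_CUBIC)
cv2.imwrite('pics/ca.png',a);cv2.imwrite('pics/cb.png',b)
s=load('side0');q=s['p'][...,::-1]
cv2.imwrite('pics/cc.png',np.hstack([cv2.resize(q[145:215,255:325],(500,500),interpolation=cv2.INTER_CUBIC)]))
for n,(u,v) in dict(stock=(317,211),org1=(361,189),org2=(333,277),gift=(304,144),table=(205,160),dial=(123,223),bottle=(380,231),sc=(270,257)).items(): print(n,c[v,u].round(4))
E
```

```text
stock [ 0.5251 -0.2946  0.0569]
org1 [ 0.6005 -0.4202  0.0045]
org2 [ 0.3609 -0.3432  0.0118]
gift [ 0.6966 -0.2563  0.0814]
table [0.6536 0.002  0.0505]
dial [0.4609 0.1745 0.1551]
bottle [ 0.4747 -0.4492  0.0821]
sc [ 0.4072 -0.1784  0.0099]
```

View pics/ca.png

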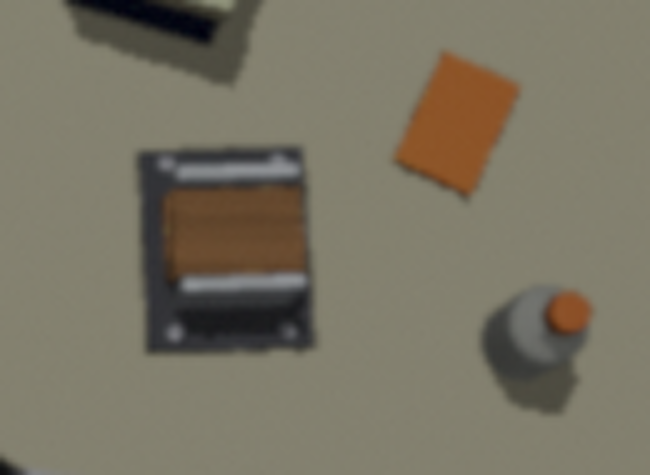

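View pics/cb.png

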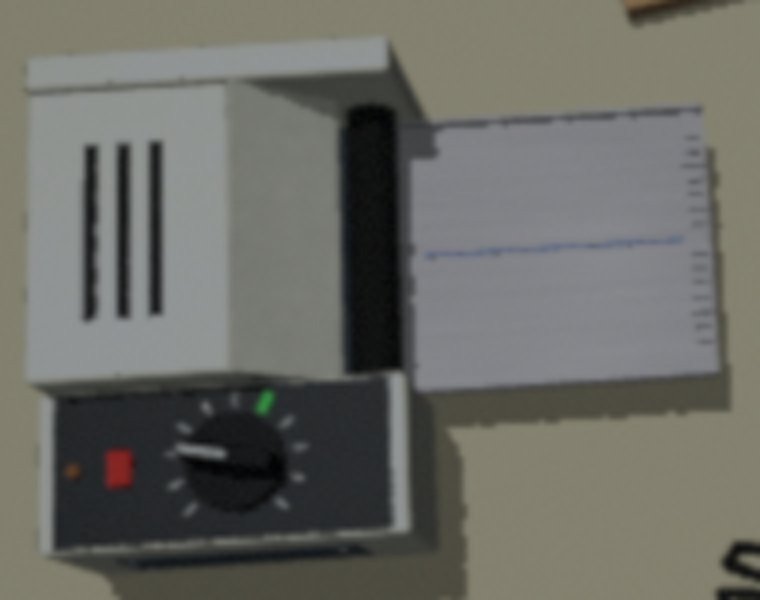

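View pics/cc.png

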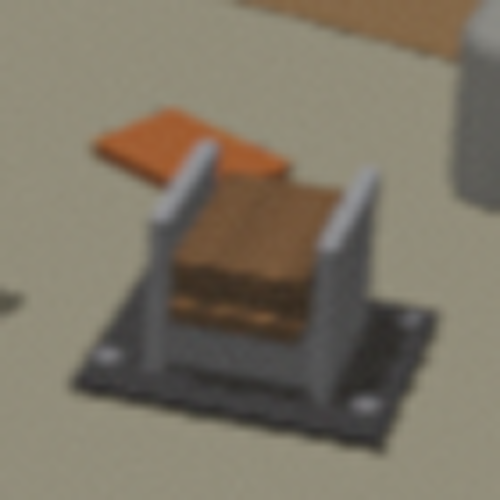

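The two crops confirm the choice. The brown stack between the aluminium walls is the stock, and the orange ones are look-alikes. Next I'll measure.

```bash
python3 - <<'E'
from h import *
z=load('top0');c=cloud(z);p=z['p'];hsv=cv2.cvtColor(p,cv2.COLOR_RGB2HSV)
def fit(mask,h,name,f='top0'):
    zz=load(f)
    m=mask.astype(np.uint8); n,l,st,_=cv2.connectedComponentsWithStats(m); k=1+np.argmax(st[1:,4]); v,u=np.where(l==k)
    P=np.array([ray(zz,a,b,h)[:2] for a,b in zip(u,v)]).astype(np.float32)*1000
    print(name,st[k],cv2.minAreaRect(P),P.mean(0))
roi=np.zeros(p.shape[:2],bool);roi[195:228,295:340]=1
print('wood hsv',hsv[211,317],p[211,317],'table',hsv[160,205])
wood=(hsv[...,1]>100)&roi&(hsv[...,0]<25)
fit(wood,.054,'stock')
hol=np.zeros_like(roi);hol[185:245,290:345]=1
# foot: z approx 6mm
fit(hol&(hsv[...,1]<60)&(hsv[...,2]<90)&(c[...,2]<.02),.006,'foot')
fit(hol&(c[...,2]>.059)&(c[...,0]>.53),.066,'wall+'); fit(hol&(c[...,2]>.059)&(c[...,0]<.53),.066,'wall-')
t=np.zeros_like(roi);t[130:215,150:250]=1
tm=t&(abs(c[...,2]-.051)<.006); fit(tm,.050,'table')
bl=t&(hsv[...,0]>100)&(hsv[...,0]<125)&(hsv[...,1]>60)&(c[...,2]<.06)&(c[...,2]>.04)
v,u=np.where(bl); P=np.array([ray(z,a,b,.05) for a,b in zip(u,v)]); print('blue',len(P)); 
if len(P)>5: print(P.min(0),P.max(0),np.polyfit(P[:,1],P[:,0],1))
dk=np.zeros_like(roi);dk[130:210,148:168]=1
r=dk&(p.max(-1)<40)&(c[...,2]>.075); 
v,u=np.where(r);print('roller',c[r].min(0),c[r].max(0), c[r][c[r][:,2]>.09].mean(0), np.polyfit(c[r][:,0],c[r][:,1],1), c[r][:,2].max())
g=(hsv[...,0]>45)&(hsv[...,0]<75)&(hsv[...,1]>150)&(hsv[...,2]>80);g[:200]=0;g[:,:80]=0
fit(g,.120,'green')
E
```

```text
wood hsv [ 14 139 101] [101  72  46] table [120   9 135]
stock [303 202  28  19 446] ((526.0175170898438, -292.9739074707031), (44.57548522949219, 70.55946350097656), 4.931678771972656) [ 526.7369 -293.0433]
foot [297 194  36  42 548] ((525.0392456054688, -294.8432922363281), (110.96151733398438, 89.98268127441406), 4.034975051879883) [ 509.2686  -286.27457]
wall+ [305 198  25   3  72] ((554.7525634765625, -293.2112731933594), (5.262984275817871, 61.84317398071289), 2.010674238204956) [ 554.7757  -292.84055]
wall- [306 219  25   5  72] ((497.5534973144531, -296.17950439453125), (8.367762565612793, 61.4332275390625), 4.903139114379883) [ 497.36676 -297.90564]
table [ 164  136   81   73 5133] ((623.50732421875, 4.322418212890625), (189.0313720703125, 204.40333557128906), 5.717491149902344) [621.31116     3.9073782]
blue 29
[0.5432613 0.1340996 0.05     ] [0.69306808 0.1485433  0.05      ] [ 9.6063741  -0.73984153]
roller [ 0.28385393 -0.13767641  0.07896905] [0.70234835 0.13862848 1.27536431] [0.61070418 0.11568492 0.09779193] [0.16081527 0.01671254] 1.2753643104708399
green [130 208   3   5  10] ((498.7429504394531, 167.84915161132812), (4.474008560180664, 9.888279914855957), 68.3655014038086) [498.69083 167.87048]
```

```bash
python3 - <<'E'
from h import *
z=load('top0');p=z['p'];c=cloud(z);hsv=cv2.cvtColor(p,cv2.COLOR_RGB2HSV)
# blue line: per column, bluest row
pi=p.astype(int);B=pi[...,2]-pi[...,0]
L=[]
for u in range(174,235):
    col=B[165:180,u]; w=np.clip(col-np.median(col),0,None)
    if w.max()>5: L.append(ray(z,u,165+(w*np.arange(15)).sum()/w.sum(),.05))
L=np.array(L);f=np.polyfit(L[:,1],L[:,0],1);r=L[:,0]-np.polyval(f,L[:,1]);k=abs(r)<.003;f=np.polyfit(L[k,1],L[k,0],1)
print('blue',k.sum(),f,'yaw deg',-np.degrees(np.arctan(f[0])),L[:,1].min(),L[:,1].max())
# near end edge: per row, gradient to the right
g=p.astype(float).mean(-1); hf=c[...,2]
E=[]
for v in range(142,200):
    row=hf[v]; u=np.where((row[200:260]>.04)&(row[200:260]<.07))[0]; E.append(ray(z,200+u.max()+.5,v,.05))
E=np.array(E);f2=np.polyfit(E[:,0],E[:,1],1);print('near edge',f2,np.degrees(np.arctan(f2[0])), np.std(E[:,1]-np.polyval(f2,E[:,0])))
# side edges
for nm,vs in(('hi',range(0)),):pass
Hi=[];Lo=[]
for u in range(175,238):
    col=hf[:,u]; v=np.where((col[120:225]>.04)&(col[120:225]<.07))[0]+120; Hi.append(ray(z,u,v.min()-.5,.056));Lo.append(ray(z,u,v.max()+.5,.056))
for n,A in(('hi',Hi),('lo',Lo)):
    A=np.array(A);ff=np.polyfit(A[:,1],A[:,0],1);print(n,ff,np.degrees(np.arctan(-ff[0])),np.std(A[:,0]-np.polyval(ff,A[:,1])))
# roller axis front points: max height profile
m=np.zeros(hf.shape,bool);m[140:200,145:172]=1
m&=(p.max(-1)<45)&(hf>.06)&(hf<.11);Q=c[m];print(len(Q),np.percentile(Q[:,2],[5,50,95]))
t=Q[Q[:,2]>.09];ff=np.polyfit(t[:,0],t[:,1],1);print('roller top',ff,np.polyval(ff,.62))
# green, dial
mm=(pi[...,1]-pi[...,0]>40);v,u=np.where(mm);k=(v>195)&(v<225)&(u>100)&(u<150);w=(pi[...,1]-pi[...,0])[v[k],u[k]];print('green',ray(z,(u[k]*w).sum()/w.sum(),(v[k]*w).sum()/w.sum(),.12))
d=np.zeros(hf.shape,bool);d[205:240,100:145]=1;d&=hf>.142;Q=c[d];print('bar',len(Q),Q.mean(0),np.cov(Q[:,:2].T)*1e6,np.linalg.svd(Q[:,:2]-Q[:,:2].mean(0))[2])
E
```

```text
blue 61 [-0.0957053  0.6227641] yaw deg 5.466858944286482 -0.0758178569132945 0.08169878162514055
near edge [ 0.10120091 -0.16154344] 5.778710679489462 0.0007854043318147451
hi [-0.10083662  0.71523859] 5.758049443556551 0.0008162031488729768
lo [-0.09650823  0.52765783] 5.512442795511103 0.0007442311679662693
749 [0.08234777 0.09092305 0.09594388]
roller top [0.09988036 0.0554687 ] 0.1173945292511771
green [0.49856716 0.1680716  0.12      ]
bar 137 [0.44925419 0.16001779 0.22343203] [[1951.87698595 3511.16914676]
 [3511.16914676 6533.0285835 ]] [[ 0.47624465  0.87931282]
 [-0.87931282  0.47624465]]
```

```bash
cat >> h.py <<'E'
SY=0.098; S=np.array([.6112,.1165,.05]); YH=np.array([-np.sin(SY),np.cos(SY),0]); XH=np.array([np.cos(SY),np.sin(SY),0])
def Rt(yaw,tilt=0,flip=1):
    """tool x down, z along the +y axis of a frame with that yaw (flip -1: -y); tilt: front (own +y) up"""
    z=np.array([-np.sin(yaw),np.cos(yaw),0])*flip; x=np.array([0,0,-1.]); y=np.cross(z,x)
    M=np.stack([x,y,z],1); ax=np.array([np.cos(yaw),np.sin(yaw),0])
    return R.from_rotvec(ax*tilt).as_matrix()@M
def cur():
    s=robot.read_state(); return np.array(s['tcp_pos']),R.from_euler('xyz',s['orientation']).as_matrix(),s
def plan(legs,start=None):
    """legs: (pos,Rm,n,hand)"""
    p,M,_=cur()
    if start: p,M=start
    for q,N,n,h in legs:
        rv=R.from_matrix(M.T@N).as_rotvec(); d=np.array(q)-p
        print(f'n={n} dist/row {np.linalg.norm(d)/n*100:.2f}cm rot/row {np.linalg.norm(rv)/n:.3f}')
        for i in range(n):
            Mi=M@R.from_rotvec(rv*i/n).as_matrix(); t=Mi.T@d/n*100
            print([h]+[round(float(a),2) for a in t]+[round(float(a),3) for a in rv/n])
        p,M=np.array(q),N
E
python3 - <<'E'
from h import *
p,M,s=cur();print(M.round(3))
z=load('top0');c=cloud(z);b=c[330:384,440:512,2];print('boxes',np.percentile(b[b<1],[5,50,95]))
for f in(1,-1):
  N=Rt(np.radians(4.3),0,f);print(f,R.from_matrix(M.T@N).as_rotvec())
up=p+[0,0,.05]
plan([(up,M,1,9.3),((.526,-.2935,.16),Rt(.075,0,1),9,9.3)])
E
```

```text
[[-0.001  0.958  0.286]
 [ 0.002  0.286 -0.958]
 [-1.    -0.    -0.002]]
boxes [-0.00112311  0.15850393  0.39111631]
1 [-2.92683161e+00 -3.24146706e-04 -2.88805536e-03]
-1 [ 0.21475964 -0.00196591  0.00022065]
n=1 dist/row 5.00cm rot/row 0.000
[9.3, -5.0, -0.0, -0.01, 0.0, 0.0, 0.0]
n=9 dist/row 5.32cm rot/row 0.325
[9.3, 0.83, 4.67, -2.42, -0.325, -0.0, -0.0]
[9.3, 0.83, 5.2, -0.8, -0.325, -0.0, -0.0]
[9.3, 0.83, 5.18, 0.9, -0.325, -0.0, -0.0]
[9.3, 0.82, 4.62, 2.51, -0.325, -0.0, -0.0]
[9.3, 0.82, 3.58, 3.86, -0.325, -0.0, -0.0]
[9.3, 0.82, 2.16, 4.8, -0.325, -0.0, -0.0]
[9.3, 0.82, 0.51, 5.23, -0.325, -0.0, -0.0]
[9.3, 0.82, -1.19, 5.12, -0.325, -0.0, -0.0]
[9.3, 0.82, -2.76, 4.48, -0.325, -0.0, -0.0]
```

```bash
python3 - <<'E'
from h import *
p,M,s=cur()
up=p+[0,0,.05]
plan([(up,M,1,9.3),((.526,-.2935,.16),Rt(.075,0,-1),9,9.3)])
E
```

```text
n=1 dist/row 5.00cm rot/row 0.000
[9.3, -5.0, -0.0, -0.01, 0.0, 0.0, 0.0]
n=9 dist/row 5.32cm rot/row 0.024
[9.3, 0.83, 4.67, -2.42, 0.024, -0.0, 0.0]
[9.3, 0.83, 4.61, -2.53, 0.024, -0.0, 0.0]
[9.3, 0.83, 4.55, -2.64, 0.024, -0.0, 0.0]
[9.3, 0.83, 4.48, -2.75, 0.024, -0.0, 0.0]
[9.3, 0.83, 4.42, -2.85, 0.024, -0.0, 0.0]
[9.3, 0.83, 4.35, -2.96, 0.024, -0.0, 0.0]
[9.3, 0.83, 4.28, -3.06, 0.024, -0.0, 0.0]
[9.3, 0.82, 4.2, -3.16, 0.024, -0.0, 0.0]
[9.3, 0.82, 4.13, -3.26, 0.024, -0.0, 0.0]
```

servo_tool:
  commands:
    - [[9.3, -5, 0, 0, 0, 0, 0], [9.3, 0.83, 4.67, -2.42, 0.024, 0, 0], [9.3, 0.83, 4.61, -2.53, 0.024, 0, 0], [9.3, 0.83, 4.55, -2.64, 0.024, 0, 0], [9.3, 0.83, 4.48, -2.75, 0.024, 0, 0], [9.3, 0.83, 4.42, -2.85, 0.024, 0, 0], [9.3, 0.83, 4.35, -2.96, 0.024, 0, 0], [9.3, 0.83, 4.28, -3.06, 0.024, 0, 0], [9.3, 0.82, 4.2, -3.16, 0.024, 0, 0], [9.3, 0.82, 4.13, -3.26, 0.024, 0, 0], [9.3, 0, 0, 0, 0, 0, 0]]

```text
clock: 1.52
tcp_pos: [0.5301, -0.2875, 0.1592]
orientation: [2.984, 1.566, 1.498]
wrist_force: [-0.2, -0.3, -0.1]
opening: 1.003
```

```bash
python3 - <<'E'
from h import *
p,d,m=snap('wrist','w1');q,M,s=cur();print(q,s['joints'].round(2),s['clock']);print(M.round(3))
E
```

```text
[ 0.52776069 -0.29135454  0.15964967] [ 0.47  0.57 -0.    1.6  -0.    0.98 -1.02] 1.575
[[-0.001  0.997  0.079]
 [ 0.002  0.079 -0.997]
 [-1.    -0.001 -0.002]]
```

View pics/w1.png

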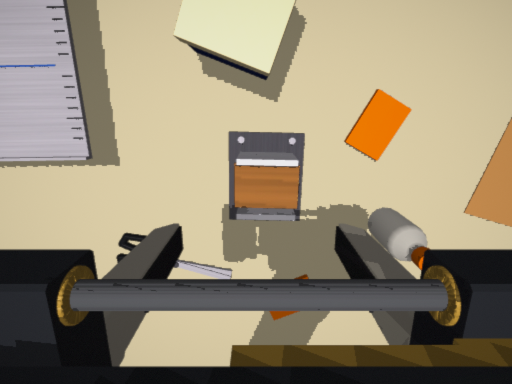

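```bash
python3 - <<'E'
from h import *
z=load('w1');p=z['p'];c=cloud(z);hsv=cv2.cvtColor(p,cv2.COLOR_RGB2HSV)
m=np.zeros(p.shape[:2],bool);m[155:222,225:305]=1
w=m&(hsv[...,1]>140)&(hsv[...,0]<20)&(hsv[...,2]>60)
w&=c[...,2]>.049
v,u=np.where(w);P=np.array([ray(z,a,b,.054)[:2] for a,b in zip(u,v)]).astype(np.float32)*1000
print(len(P),cv2.minAreaRect(P),P.mean(0),np.median(c[w][:,2]),np.percentile(c[w][:,0],[2,98]),np.percentile(c[w][:,1],[2,98]))
x=P[:,0];y=P[:,1]
# end edges: per image row min/max u
for s in(np.min,np.max):
    A=np.array([ray(z,s(u[v==r])+(.5 if s is np.max else -.5),r,.054)[:2] for r in range(v.min()+4,v.max()-4)]);f=np.polyfit(A[:,0],A[:,1],1);print('end',A.mean(0),np.degrees(np.arctan(f[0])))
for side in(155,205):
    k=m&(c[...,2]>.061)&((np.arange(384)[:,None]<185) if side==155 else (np.arange(384)[:,None]>195))
    print('wall',c[k].mean(0) if k.any() else None,k.sum())
t=m&(c[...,2]<.012)&(c[...,2]>.003)&(p.max(-1)<90);Q=c[t][:,:2].astype(np.float32)*1000;print('foot',cv2.minAreaRect(Q))
E
python3 - <<'E'
import cv2
a=cv2.imread('pics/w1.png')[120:230,215:320];cv2.imwrite('pics/w1c.png',cv2.resize(a,None,fx=6,fy=5,interpolation=cv2.INTER_CUBIC))
E
```

```text
2600 ((528.4971313476562, -296.0086669921875), (45.35192108154297, 66.928466796875), 3.1695690155029297) [ 528.8686  -295.79355] 0.05283641180052248 [0.50645417 0.55041302] [-0.3281288  -0.26349231]
end [ 0.52666393 -0.26225701] 3.63467258292226
end [ 0.53245627 -0.32927061] 3.7281529048306608
wall [ 0.55830446 -0.29351506  0.07252294] 407
wall [ 0.50145703 -0.29663774  0.07031085] 397
foot ((514.8827514648438, -296.0162658691406), (83.17613983154297, 89.16607666015625), 4.235663890838623)
```

View pics/w1c.png

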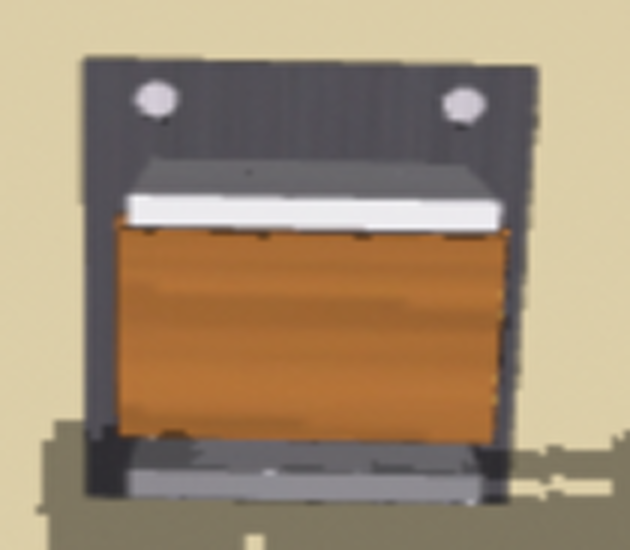

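```bash
cat > st.py <<'E'
from h import *
import sys
def stock(f,h=.054):
    z=load(f);p=z['p'];c=cloud(z);hsv=cv2.cvtColor(p,cv2.COLOR_RGB2HSV)
    m=np.zeros(p.shape[:2],bool);m[150:222,225:305]=1
    w=m&(hsv[...,1]>140)&(hsv[...,0]<20)&(hsv[...,2]>60)&(c[...,2]>h-.005)
    v,u=np.where(w);A=[]
    for s in(np.min,np.max):
        a=np.array([ray(z,s(u[v==r])+(.5 if s is np.max else -.5),r,h)[:2] for r in range(v.min()+5,v.max()-5)]);fz=np.polyfit(a[:,0],a[:,1],1);A.append((a.mean(0),np.degrees(np.arctan(fz[0]))))
    v2=[]
    print(len(v),'ends',A,'mid',(A[0][0]+A[1][0])/2,'z',np.median(c[w][:,2]))
if __name__=='__main__':
    print(cur()[0]);snap('wrist',sys.argv[1]);print(cur()[0]);stock(sys.argv[1],float(sys.argv[2]) if len(sys.argv)>2 else .054)
E
python3 st.py w2
```

```text
[ 0.52776069 -0.29135454  0.15964967]
[ 0.52628913 -0.2938883   0.16003717]
2630 ends [(array([ 0.52659193, -0.26194764]), np.float64(3.1382405923541667)), (array([ 0.53202889, -0.32931995]), np.float64(3.545643512383596))] mid [ 0.52931041 -0.29563379] z 0.05281557637999096
```

```bash
python3 st.py w3;python3 st.py w4
```

```text
[ 0.52628913 -0.2938883   0.16003717]
[ 0.52552007 -0.29536915  0.16033882]
2642 ends [(array([ 0.52711059, -0.2621736 ]), np.float64(4.728469324903968)), (array([ 0.53223343, -0.32943387]), np.float64(3.544493254474473))] mid [ 0.52967201 -0.29580373] z 0.05279758246958527
[ 0.52552007 -0.29536915  0.16033882]
[ 0.52521646 -0.29605262  0.16057231]
2661 ends [(array([ 0.52677857, -0.26188504]), np.float64(3.208295737211428)), (array([ 0.53172808, -0.3294276 ]), np.float64(3.9560991273105706))] mid [ 0.52925332 -0.29565632] z 0.0527955660365077
```

```bash
python3 - <<'E'
from h import *
print(cur()[0],cur()[2]['qd'].round(3))
plan([((.528,-.295,.065),Rt(.068,0,-1),4,9.3)])
E
```

```text
[ 0.52521646 -0.29605262  0.16057231] [ 0.014 -0.005  0.004 -0.    -0.003  0.001 -0.003]
n=4 dist/row 2.39cm rot/row 0.001
[9.3, 2.39, 0.07, -0.02, 0.001, 0.0, 0.0]
[9.3, 2.39, 0.07, -0.02, 0.001, 0.0, 0.0]
[9.3, 2.39, 0.07, -0.02, 0.001, 0.0, 0.0]
[9.3, 2.39, 0.07, -0.02, 0.001, 0.0, 0.0]
```

servo_tool:
  commands:
    - [[9.3, 2.4, 0.07, 0, 0, 0, 0], [9.3, 2.4, 0.07, 0, 0, 0, 0], [9.3, 2.4, 0.07, 0, 0, 0, 0], [9.3, 2.3, 0.07, 0, 0, 0, 0], [9.3, 0, 0, 0, 0, 0, 0], [9.3, 0, 0, 0, 0, 0, 0]]

```text
clock: 2.48
tcp_pos: [0.5293, -0.2955, 0.0666]
orientation: [0.768, 1.569, -0.73]
wrist_force: [0.1, -0.2, -0.2]
opening: 1.0
```

```bash
python3 - <<'E'
from h import *
snap('wrist','w5');snap('side','s1');print(cur()[0],cur()[2]['qd'].round(3))
E
```

```text
[ 0.52986416 -0.29510072  0.06696081] [-0.007 -0.    -0.004  0.002 -0.    -0.002 -0.001]
```

View pics/w5.png

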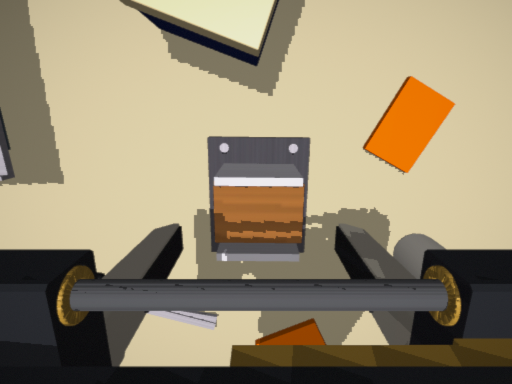

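servo_tool:
  commands:
    - [[9.3, 1.0, -0.1, 0, 0, 0, 0], [9.3, 0.9, 0, 0, 0, 0, 0], [9.3, 0, 0, 0, 0, 0, 0], [9.3, 0, 0, 0, 0, 0, 0]]

```text
clock: 3.08
tcp_pos: [0.5284, -0.2941, 0.0465]
orientation: [-2.771, 1.571, 2.015]
wrist_force: [0.2, 0.1, -0.5]
opening: 1.002
```

```bash
python3 - <<'E'
from h import *
snap('wrist','w6');snap('side','s2');print(cur()[0],cur()[2]['qd'].round(3))
q=load('s2')['p'][...,::-1];cv2.imwrite('pics/s2c.png',cv2.resize(q[130:220,240:370],None,fx=5,fy=5,interpolation=cv2.INTER_CUBIC))
E
```

```text
[ 0.52851805 -0.29422179  0.04671832] [ 0.001 -0.003  0.    -0.001 -0.001  0.    -0.001]
```

View pics/s2c.png

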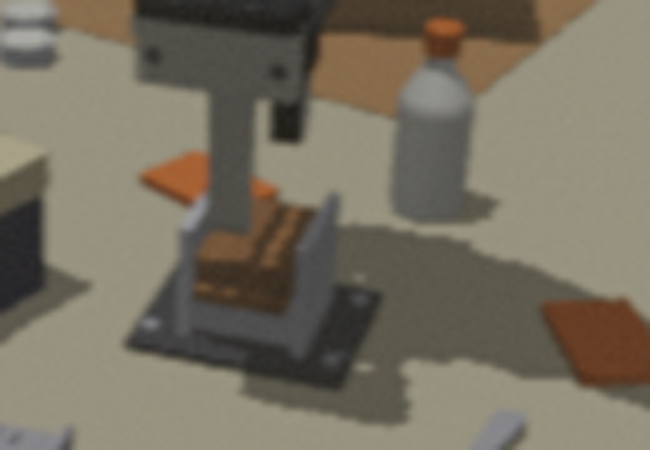

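View pics/w6.png

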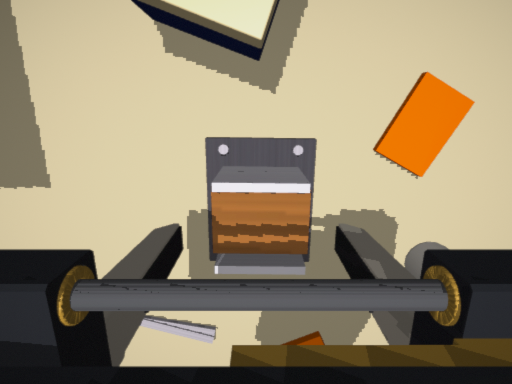

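servo_tool:
  commands:
    - [[9.3, -0.1, 0, -0.05, 0, 0, 0], [8.0, 0, 0, 0, 0, 0, 0], [7.2, 0, 0, 0, 0, 0, 0], [6.5, 0, 0, 0, 0, 0, 0], [6.0, 0, 0, 0, 0, 0, 0], [5.5, 0, 0, 0, 0, 0, 0]]

```text
clock: 3.92
tcp_pos: [0.5283, -0.2937, 0.0476]
orientation: [2.837, 1.571, 1.34]
wrist_force: [0.0, 0.3, 0.4]
opening: 0.602
```

```bash
python3 - <<'E'
from h import *
snap('wrist','w7');print(cur()[0],cur()[2]['opening']*93)
E
```

```text
[ 0.52822611 -0.29366739  0.04754962] 55.27293089091738
```

View pics/w7.png

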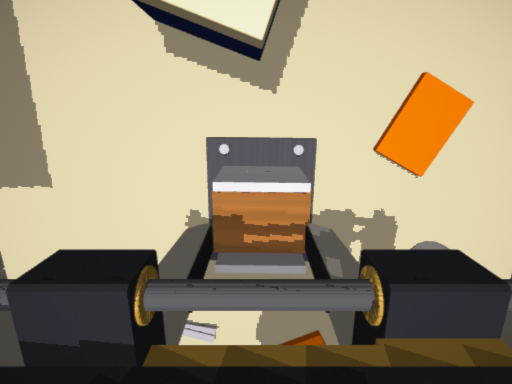

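```bash
python3 - <<'E'
from h import *
snap('side','s3');s=cur()[2];print(s['opening']*93,s['wrist_force'])
q=load('s3')['p'][...,::-1];cv2.imwrite('pics/s3c.png',cv2.resize(q[130:220,240:370],None,fx=5,fy=5,interpolation=cv2.INTER_CUBIC))
E
```

```text
55.23824537858351 [-0.11714591  1.20001596  0.38135959]
```

View pics/s3c.png

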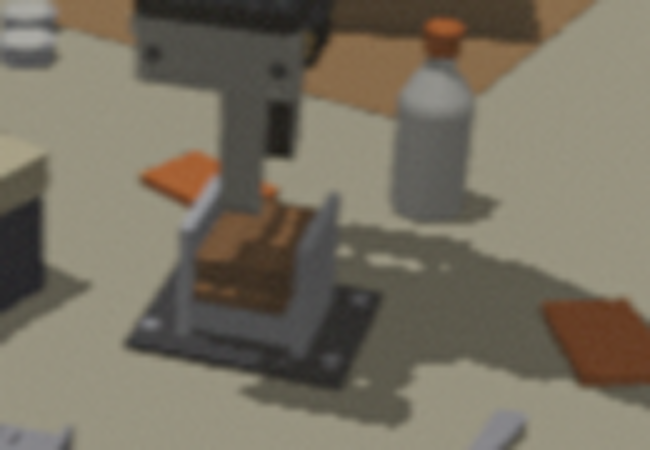

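```bash
python3 - <<'E'
from h import *
for f in('s2','s3'):
    z=load(f);c=cloud(z)
    for u in (284,288,291):
        print(f,u,[(v,(c[v,u]*1000).round(0).tolist()) for v in range(164,182,2)])
E
```

```text
s2 284 [(164, [522.0, -230.0, 118.0]), (166, [524.0, -233.0, 111.0]), (168, [523.0, -232.0, 107.0]), (170, [523.0, -234.0, 101.0]), (172, [523.0, -233.0, 96.0]), (174, [523.0, -233.0, 91.0]), (176, [527.0, -245.0, 79.0]), (178, [539.0, -281.0, 53.0]), (180, [535.0, -270.0, 54.0])]
s2 288 [(164, [515.0, -235.0, 117.0]), (166, [514.0, -233.0, 113.0]), (168, [514.0, -233.0, 108.0]), (170, [514.0, -235.0, 103.0]), (172, [514.0, -235.0, 97.0]), (174, [514.0, -236.0, 91.0]), (176, [515.0, -239.0, 85.0]), (178, [529.0, -282.0, 55.0]), (180, [527.0, -274.0, 53.0])]
s2 291 [(164, [581.0, -456.0, 0.0]), (166, [573.0, -430.0, 8.0]), (168, [568.0, -416.0, 9.0]), (170, [537.0, -325.0, 53.0]), (172, [533.0, -314.0, 54.0]), (174, [530.0, -303.0, 55.0]), (176, [527.0, -298.0, 52.0]), (178, [524.0, -287.0, 53.0]), (180, [520.0, -277.0, 54.0])]
s3 284 [(164, [530.0, -250.0, 107.0]), (166, [530.0, -250.0, 102.0]), (168, [530.0, -251.0, 96.0]), (170, [530.0, -252.0, 91.0]), (172, [549.0, -307.0, 54.0]), (174, [545.0, -297.0, 55.0]), (176, [543.0, -290.0, 53.0]), (178, [538.0, -277.0, 55.0]), (180, [536.0, -271.0, 53.0])]
s3 288 [(164, [521.0, -252.0, 108.0]), (166, [521.0, -252.0, 103.0]), (168, [521.0, -253.0, 97.0]), (170, [520.0, -252.0, 93.0]), (172, [523.0, -260.0, 83.0]), (174, [537.0, -302.0, 54.0]), (176, [533.0, -291.0, 55.0]), (178, [530.0, -285.0, 53.0]), (180, [526.0, -272.0, 55.0])]
s3 291 [(164, [516.0, -259.0, 106.0]), (166, [515.0, -257.0, 102.0]), (168, [515.0, -257.0, 96.0]), (170, [516.0, -260.0, 90.0]), (172, [516.0, -260.0, 84.0]), (174, [530.0, -305.0, 54.0]), (176, [526.0, -295.0, 54.0]), (178, [523.0, -285.0, 54.0]), (180, [520.0, -277.0, 54.0])]
```

```bash
python3 - <<'E'
from h import *
z=load('w6');c=cloud(z);d=z['d']
for v in (226,230,236,242,250,262,275): print(v,[(u,(c[v,u]*1000).round(0).tolist()) for u in (150,165,174,180,186)])
s=cur()[2];print(s['joints'].round(4),s['tcp_pos'])
q=z['p'][...,::-1];cv2.imwrite('pics/w6c.png',cv2.resize(q[200:384,60:220],None,fx=4,fy=3))
E
```

```text
226 [(150, [498.0, -200.0, -1.0]), (165, [534.0, -239.0, 84.0]), (174, [534.0, -245.0, 84.0]), (180, [533.0, -247.0, 80.0]), (186, [500.0, -232.0, -1.0])]
230 [(150, [493.0, -199.0, -2.0]), (165, [534.0, -241.0, 89.0]), (174, [534.0, -246.0, 89.0]), (180, [532.0, -248.0, 82.0]), (186, [496.0, -232.0, -2.0])]
236 [(150, [534.0, -236.0, 98.0]), (165, [535.0, -244.0, 99.0]), (174, [533.0, -248.0, 95.0]), (180, [528.0, -248.0, 84.0]), (186, [490.0, -232.0, -1.0])]
242 [(150, [534.0, -239.0, 106.0]), (165, [534.0, -246.0, 105.0]), (174, [530.0, -248.0, 96.0]), (180, [525.0, -248.0, 85.0]), (186, [484.0, -232.0, -1.0])]
250 [(150, [534.0, -242.0, 115.0]), (165, [532.0, -248.0, 110.0]), (174, [526.0, -248.0, 96.0]), (180, [520.0, -249.0, 85.0]), (186, [476.0, -232.0, -1.0])]
262 [(150, [535.0, -246.0, 128.0]), (165, [527.0, -248.0, 113.0]), (174, [519.0, -249.0, 98.0]), (180, [464.0, -227.0, -1.0]), (186, [464.0, -232.0, -1.0])]
275 [(150, [532.0, -248.0, 133.0]), (165, [521.0, -249.0, 115.0]), (174, [450.0, -221.0, -1.0]), (180, [450.0, -227.0, -1.0]), (186, [450.0, -232.0, -2.0])]
[ 4.7200e-01  7.0070e-01 -1.2000e-03  1.7072e+00  1.1000e-03  7.3390e-01
 -1.0267e+00] [ 0.52820453 -0.29364013  0.04751125]
```

View pics/w6c.png

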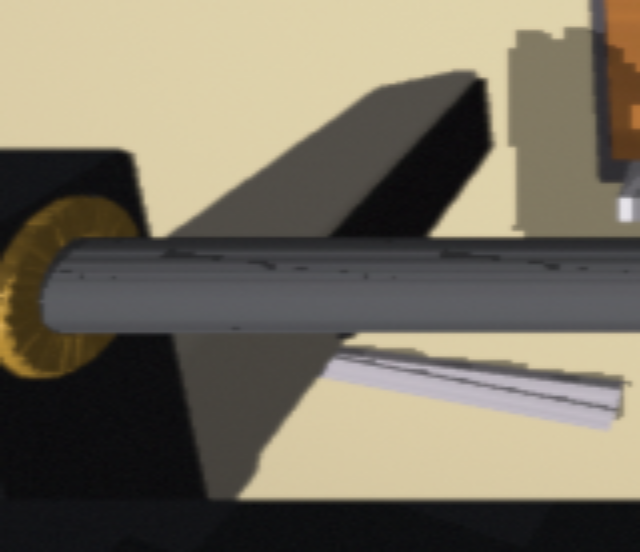

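View pics/s3.png

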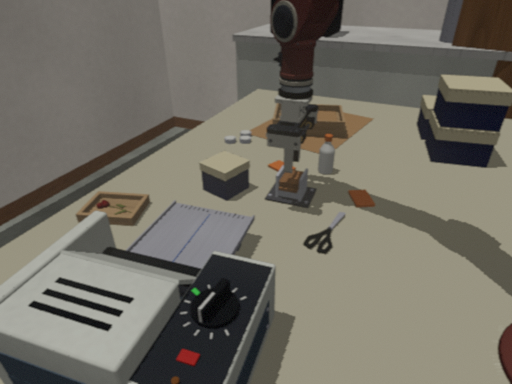

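```bash
python3 - <<'E'
from h import *
for f in('w1','w4','w6','w7'):
    z=load(f);c=cloud(z);m=np.zeros(c.shape[:2],bool);m[222:276,100:420]=1
    m&=(c[...,2]>c[...,2][m].min()+.02)&(z['d']<.25)&(z['d']>.09)
    o=z['o'];r=rot(z['a'])
    for s in('L','R'):
        k=m.copy(); 
        if s=='L':k[:,260:]=0
        else:k[:,:260]=0
        Q=c[k]
        if len(Q)<20: print(f,s,len(Q));continue
        print(f,s,len(Q),'zmin',np.percentile(Q[:,2],[0.5,2,5]).round(4),'x',np.percentile(Q[:,0],[1,99]).round(4),'y',np.percentile(Q[Q[:,2]<Q[:,2].min()+.02][:,1],[1,99]).round(4),'camz',o[2].round(4))
E
```

```text
w1 L 2408 zmin [0.1928 0.1947 0.1979] x [0.5197 0.536 ] y [-0.2427 -0.2279] camz 0.3578
w1 R 2408 zmin [0.1926 0.1942 0.1973] x [0.5276 0.5452] y [-0.3471 -0.3339] camz 0.3578
w4 L 2408 zmin [0.1936 0.1955 0.1988] x [0.5159 0.5321] y [-0.2502 -0.2357] camz 0.3587
w4 R 2410 zmin [0.1935 0.1956 0.1987] x [0.5226 0.54  ] y [-0.355  -0.3415] camz 0.3587
w6 L 4798 zmin [0.0475 0.0502 0.0519] x [0.4956 0.5347] y [-0.2966 -0.2633] camz 0.2449
w6 R 4918 zmin [0.0222 0.0478 0.0516] x [0.4894 0.5427] y [-0.4335 -0.4303] camz 0.2449
w7 L 4339 zmin [0.0474 0.0496 0.0518] x [0.4957 0.5359] y [-0.2962 -0.2633] camz 0.246
w7 R 4359 zmin [0.0467 0.0492 0.0518] x [0.4975 0.5412] y [-0.3281 -0.2962] camz 0.246
```

```bash
python3 - <<'E'
from h import *
z=load('w7');c=cloud(z)
q=z['p'][...,::-1];cv2.imwrite('pics/w7c.png',cv2.resize(q[200:384,130:300],None,fx=4,fy=3))
for v in range(216,250,4): print(v,[(u,(c[v,u]*1000).round(0).tolist()) for u in (196,200,204,207,210,213)])
E
```

```text
216 [(196, [509.0, -240.0, -1.0]), (200, [510.0, -244.0, -1.0]), (204, [510.0, -247.0, -1.0]), (207, [510.0, -250.0, -1.0]), (210, [513.0, -253.0, 5.0]), (213, [530.0, -262.0, 52.0])]
220 [(196, [506.0, -240.0, -1.0]), (200, [506.0, -244.0, -1.0]), (204, [506.0, -247.0, -1.0]), (207, [506.0, -250.0, -1.0]), (210, [509.0, -253.0, 4.0]), (213, [527.0, -262.0, 53.0])]
224 [(196, [502.0, -240.0, -0.0]), (200, [502.0, -243.0, -2.0]), (204, [535.0, -261.0, 81.0]), (207, [535.0, -263.0, 81.0]), (210, [505.0, -253.0, 5.0]), (213, [524.0, -262.0, 52.0])]
228 [(196, [535.0, -258.0, 87.0]), (200, [536.0, -260.0, 88.0]), (204, [536.0, -262.0, 88.0]), (207, [535.0, -264.0, 87.0]), (210, [534.0, -265.0, 84.0]), (213, [522.0, -263.0, 53.0])]
232 [(196, [535.0, -259.0, 94.0]), (200, [535.0, -261.0, 93.0]), (204, [536.0, -263.0, 94.0]), (207, [534.0, -264.0, 90.0]), (210, [534.0, -266.0, 88.0]), (213, [518.0, -263.0, 53.0])]
236 [(196, [535.0, -260.0, 99.0]), (200, [536.0, -262.0, 99.0]), (204, [535.0, -264.0, 98.0]), (207, [535.0, -265.0, 96.0]), (210, [530.0, -266.0, 87.0]), (213, [516.0, -263.0, 54.0])]
240 [(196, [536.0, -261.0, 105.0]), (200, [536.0, -263.0, 105.0]), (204, [535.0, -265.0, 102.0]), (207, [533.0, -266.0, 97.0]), (210, [529.0, -266.0, 88.0]), (213, [490.0, -256.0, 4.0])]
244 [(196, [535.0, -262.0, 109.0]), (200, [536.0, -264.0, 109.0]), (204, [534.0, -265.0, 105.0]), (207, [531.0, -266.0, 98.0]), (210, [527.0, -266.0, 89.0]), (213, [486.0, -257.0, 4.0])]
248 [(196, [536.0, -263.0, 114.0]), (200, [534.0, -264.0, 110.0]), (204, [533.0, -266.0, 108.0]), (207, [529.0, -266.0, 99.0]), (210, [524.0, -266.0, 88.0]), (213, [482.0, -257.0, 4.0])]
```

View pics/w7c.png

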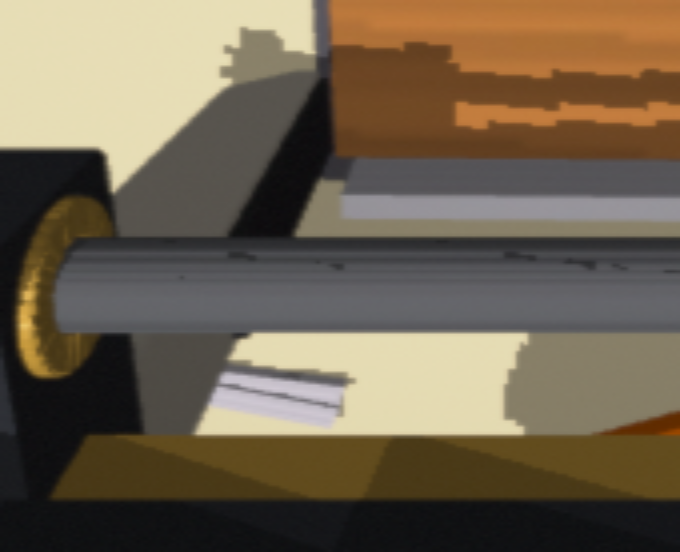

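```bash
python3 - <<'E'
from h import *
z=load('s3');c=cloud(z)
for u in (272,284,296): print(u,[(v,(c[v,u]*1000).round(0).tolist()) for v in range(120,172,4)])
E
```

```text
272 [(120, [712.0, -627.0, 58.0]), (124, [550.0, -224.0, 209.0]), (128, [542.0, -204.0, 208.0]), (132, [540.0, -200.0, 201.0]), (136, [540.0, -200.0, 192.0]), (140, [542.0, -206.0, 181.0]), (144, [542.0, -206.0, 172.0]), (148, [674.0, -536.0, 1.0]), (152, [663.0, -509.0, 1.0]), (156, [653.0, -485.0, -1.0]), (160, [643.0, -460.0, -1.0]), (164, [627.0, -420.0, 8.0]), (168, [620.0, -403.0, 4.0])]
284 [(120, [535.0, -254.0, 209.0]), (124, [533.0, -250.0, 202.0]), (128, [520.0, -214.0, 208.0]), (132, [516.0, -203.0, 204.0]), (136, [516.0, -204.0, 195.0]), (140, [517.0, -209.0, 184.0]), (144, [517.0, -210.0, 175.0]), (148, [516.0, -208.0, 167.0]), (152, [530.0, -249.0, 137.0]), (156, [530.0, -250.0, 127.0]), (160, [530.0, -250.0, 117.0]), (164, [530.0, -250.0, 107.0]), (168, [530.0, -251.0, 96.0])]
296 [(120, [509.0, -256.0, 212.0]), (124, [505.0, -244.0, 208.0]), (128, [497.0, -224.0, 208.0]), (132, [491.0, -205.0, 207.0]), (136, [490.0, -204.0, 199.0]), (140, [489.0, -203.0, 191.0]), (144, [492.0, -212.0, 178.0]), (148, [491.0, -211.0, 170.0]), (152, [526.0, -323.0, 106.0]), (156, [525.0, -322.0, 96.0]), (160, [525.0, -323.0, 85.0]), (164, [569.0, -464.0, -1.0]), (168, [559.0, -437.0, 1.0])]
```

servo_tool:
  commands:
    - [[9.3, 0, 0, 0, 0, 0, 0], [9.3, 0, 0, 0.1, 0, 0, 0], [9.3, 0, 0, 0, 0, 0, 0], [9.3, 0.5, 0, 0, 0, 0, 0], [9.3, 1.0, 0, 0, 0, 0, 0], [9.3, 1.0, 0, 0, 0, 0, 0], [9.3, 0.5, 0, 0, 0, 0, 0], [9.3, 0, 0, 0, 0, 0, 0], [9.3, 0, 0, 0, 0, 0, 0]]

```text
clock: 5.15
tcp_pos: [0.5286, -0.2947, 0.0177]
orientation: [1.242, 1.57, -0.255]
wrist_force: [-0.3, 0.2, -0.2]
opening: 0.999
```

```bash
python3 - <<'E'
from h import *
snap('wrist','w8');snap('side','s4');s=cur()[2];print(s['tcp_pos'],s['opening']*93,s['wrist_force'],s['qd'].round(3),s['clock'])
q=load('s4')['p'][...,::-1];cv2.imwrite('pics/s4c.png',cv2.resize(q[130:220,240:370],None,fx=5,fy=5,interpolation=cv2.INTER_CUBIC))
z=load('w8');c=cloud(z)
for v in range(222,240,3): print(v,[(u,(c[v,u]*1000).round(0).tolist()) for u in (165,174,177,180,340,346)])
E
```

```text
[ 0.52863648 -0.29478488  0.01793899] 93.17724766679007 [ 1.11512694 -0.12507357  0.27669562] [ 0.001 -0.001 -0.001  0.002 -0.002  0.001 -0.001] 5.25
222 [(165, [514.0, -223.0, -1.0]), (174, [515.0, -230.0, -1.0]), (177, [514.0, -232.0, -2.0]), (180, [514.0, -234.0, -3.0]), (340, [524.0, -360.0, -2.0]), (346, [525.0, -365.0, -1.0])]
225 [(165, [511.0, -222.0, -2.0]), (174, [535.0, -245.0, 53.0]), (177, [535.0, -247.0, 54.0]), (180, [513.0, -235.0, -1.0]), (340, [542.0, -343.0, 53.0]), (346, [542.0, -346.0, 53.0])]
228 [(165, [534.0, -241.0, 57.0]), (174, [534.0, -246.0, 57.0]), (177, [533.0, -247.0, 54.0]), (180, [533.0, -248.0, 53.0]), (340, [540.0, -343.0, 54.0]), (346, [602.0, -290.0, 216.0])]
231 [(165, [534.0, -242.0, 62.0]), (174, [534.0, -247.0, 61.0]), (177, [533.0, -248.0, 58.0]), (180, [531.0, -248.0, 54.0]), (340, [540.0, -341.0, 59.0]), (346, [541.0, -344.0, 61.0])]
234 [(165, [534.0, -244.0, 67.0]), (174, [533.0, -248.0, 63.0]), (177, [532.0, -249.0, 61.0]), (180, [529.0, -249.0, 54.0]), (340, [539.0, -341.0, 59.0]), (346, [542.0, -342.0, 66.0])]
237 [(165, [535.0, -245.0, 71.0]), (174, [533.0, -248.0, 66.0]), (177, [530.0, -249.0, 60.0]), (180, [528.0, -249.0, 55.0]), (340, [538.0, -341.0, 62.0]), (346, [540.0, -343.0, 66.0])]
```

View pics/s4c.png

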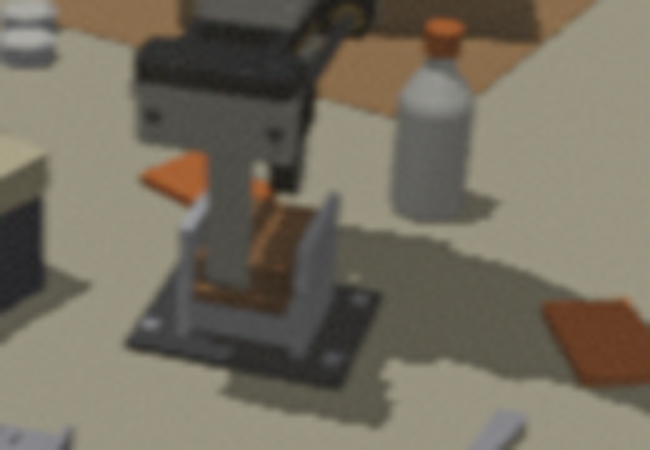

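View pics/w8.png

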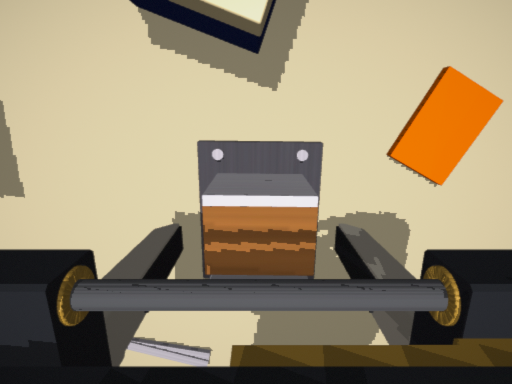

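servo_tool:
  commands:
    - [[9.3, 0.42, 0, 0, 0, 0, 0], [9.3, 0, 0, 0, 0, 0, 0], [7.6, 0, 0, 0, 0, 0, 0], [7.0, 0, 0, 0, 0, 0, 0], [6.4, 0, 0, 0, 0, 0, 0], [6.0, 0, 0, 0, 0, 0, 0], [6.0, 0, 0, 0, 0, 0, 0]]

```text
clock: 6.12
tcp_pos: [0.5284, -0.2947, 0.0134]
orientation: [1.112, 1.571, -0.385]
wrist_force: [-0.3, -0.1, 0.1]
opening: 0.725
```

```bash
python3 - <<'E'
from h import *
snap('side','s5');s=cur()[2];print(s['tcp_pos'],s['opening']*93,s['wrist_force'],s['clock'])
q=load('s5')['p'][...,::-1];cv2.imwrite('pics/s5c.png',cv2.resize(q[130:220,240:370],None,fx=5,fy=5,interpolation=cv2.INTER_CUBIC))
E
```

```text
[ 0.52838623 -0.2946669   0.01342719] 67.53186791026418 [-1.1104965   0.56577425  0.50011488] 6.175
```

View pics/s5c.png

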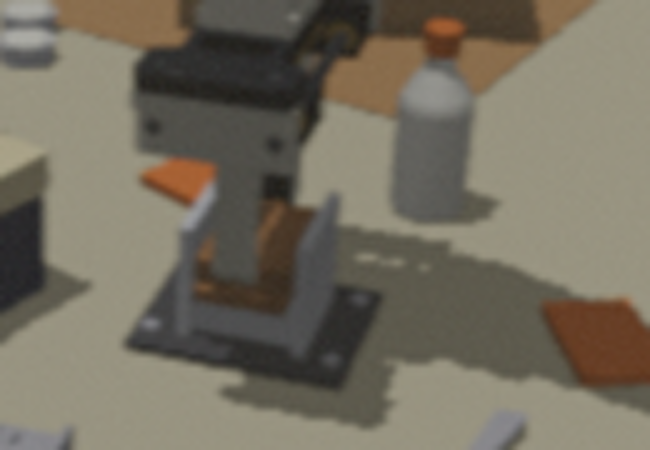

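servo_tool:
  commands:
    - [[6.0, -0.5, 0, 0, 0, 0, 0], [6.0, -1.5, 0, 0, 0, 0, 0], [6.0, -3, 0, 0, 0, 0, 0], [6.0, -3, 0, 0, 0, 0, 0], [6.0, -2, 0, 0, 0, 0, 0], [6.0, 0, 0, 0, 0, 0, 0], [6.0, 0, 0, 0, 0, 0, 0]]

```text
clock: 7.05
tcp_pos: [0.5278, -0.2943, 0.113]
orientation: [-2.225, 1.57, 2.561]
wrist_force: [-0.2, -0.1, -0.3]
opening: 0.728
```

```bash
python3 - <<'E'
from h import *
snap('side','s6');snap('wrist','w9');s=cur()[2];print(s['tcp_pos'],s['opening']*93,s['wrist_force'],s['clock'])
q=load('s6')['p'][...,::-1];cv2.imwrite('pics/s6c.png',cv2.resize(q[90:220,240:370],None,fx=4,fy=4,interpolation=cv2.INTER_CUBIC))
E
```

```text
[ 0.5275079  -0.29423158  0.11232399] 67.42302145445403 [-0.7665932  -0.40274918  0.35395266] 7.15
```

View pics/s6c.png

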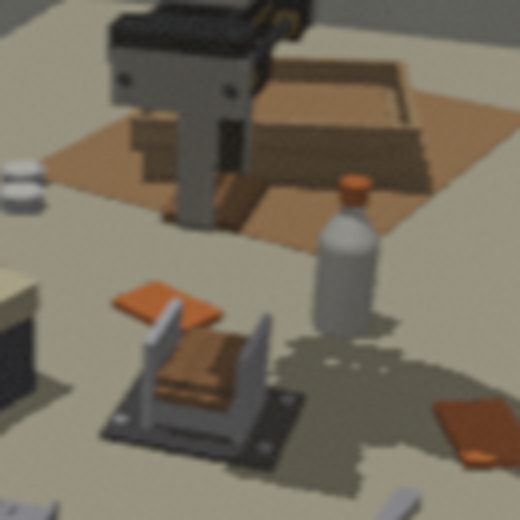

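View pics/w9.png

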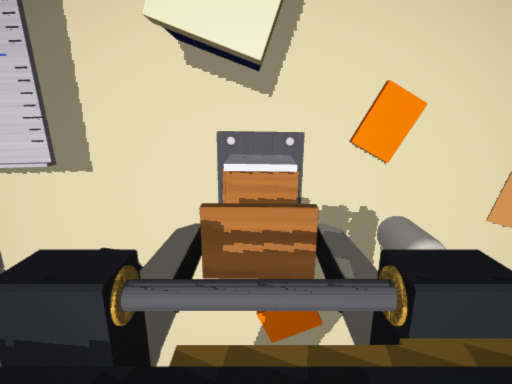

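```bash
cat >> h.py <<'E'
def held(f):
    """plane and centre of the held board from the wrist view"""
    z=load(f);c=cloud(z);hsv=cv2.cvtColor(z['p'],cv2.COLOR_RGB2HSV)
    w=(hsv[...,1]>140)&(hsv[...,0]<20)&(hsv[...,2]>40);w[:190]=0;w[278:]=0;w[:,:185]=0;w[:,330:]=0
    w&=(z['d']<.21)&(z['d']>.10);w=cv2.erode(w.astype(np.uint8),np.ones((3,3)))>0
    Q=c[w];m=Q.mean(0);n=np.linalg.svd(Q-m,full_matrices=False)[2][2];n*=np.sign(n[2])
    p,M,_=cur();print(len(Q),'mean',m.round(4),'normal',n.round(3),'in tool',(M.T@n).round(3),'x',np.percentile(Q[:,0],[1,99]).round(4),'y',np.percentile(Q[:,1],[1,99]).round(4),'z',np.percentile(Q[:,2],[2,50,98]).round(4), 'tcp',p)
E
python3 -c "
from h import *
held('w9')
plan([(S-.115*YH+[0,0,.06],Rt(SY,0,-1),7,6.0)])"
```

```text
7782 mean [ 0.5294 -0.2946  0.1518] normal [ 0.011 -0.001  1.   ] in tool [-1.     0.009  0.001] x [0.5054 0.551 ] y [-0.3273 -0.2621] z [0.15   0.1519 0.1531] tcp [ 0.5275079  -0.29423158  0.11232399]
n=7 dist/row 4.44cm rot/row 0.003
[6.0, 0.04, 1.66, -4.12, -0.003, -0.0, 0.0]
[6.0, 0.03, 1.68, -4.12, -0.003, -0.0, 0.0]
[6.0, 0.03, 1.69, -4.11, -0.003, -0.0, 0.0]
[6.0, 0.03, 1.71, -4.1, -0.003, -0.0, 0.0]
[6.0, 0.03, 1.72, -4.1, -0.003, -0.0, 0.0]
[6.0, 0.03, 1.74, -4.09, -0.003, -0.0, 0.0]
[6.0, 0.03, 1.75, -4.09, -0.003, -0.0, 0.0]
```

servo_tool:
  commands:
    - [[6.0, 0, 0.8, -2, -0.003, 0, 0], [6.0, 0, 1.7, -4.1, -0.003, 0, 0], [6.0, 0, 1.7, -4.1, -0.003, 0, 0], [6.0, 0.1, 1.7, -4.1, -0.003, 0, 0], [6.0, 0.1, 1.75, -4.1, -0.003, 0, 0], [6.0, 0, 1.75, -4.1, -0.003, 0, 0], [6.0, 0, 1.75, -4.1, -0.003, 0, 0], [6.0, 0, 0.9, -2.05, 0, 0, 0], [6.0, 0, 0, 0, 0, 0, 0], [6.0, 0, 0, 0, 0, 0, 0], [6.0, 0, 0, 0, 0, 0, 0]]

```text
clock: 8.52
tcp_pos: [0.6238, -0.002, 0.1114]
orientation: [-0.33, 1.569, -1.81]
wrist_force: [0.3, 0.8, -0.3]
opening: 0.725
```

```bash
python3 - <<'E'
from h import *
snap('wrist','w10');snap('top','t1');held('w10');s=cur()[2];print(s['opening']*93,s['clock'],s['qd'].round(3))
q=load('t1')['p'][...,::-1];cv2.imwrite('pics/t1c.png',cv2.resize(q[110:260,65:255],None,fx=4,fy=4,interpolation=cv2.INTER_CUBIC))
E
```

```text
7764 mean [ 0.625  -0.0023  0.1507] normal [0.005 0.001 1.   ] in tool [-1.     0.005 -0.   ] x [0.6013 0.6473] y [-0.0349  0.0302] z [0.1493 0.1508 0.152 ] tcp [ 0.62399976 -0.00104502  0.11148477]
67.54285743743701 8.625 [-0.007  0.001 -0.01  -0.004 -0.    -0.     0.   ]
```

View pics/w10.png

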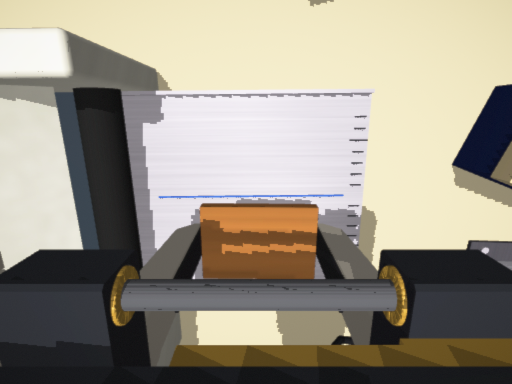

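```bash
cat >> h.py <<'E'
def blue(f,r0=150,r1=250,u0=150,u1=350):
    z=load(f);pi=z['p'].astype(int);B=(pi[...,2]-pi[...,0]);L=[]
    for u in range(u0,u1,2):
        col=B[r0:r1,u];
        if col.max()>60:
            w=np.clip(col-50,0,None);L.append(ray(z,u,r0+(w*np.arange(r1-r0)).sum()/w.sum(),.05))
    L=np.array(L);f_=np.polyfit(L[:,1],L[:,0],1);k=abs(L[:,0]-np.polyval(f_,L[:,1]))<.002;f_=np.polyfit(L[k,1],L[k,0],1)
    print('blue',len(L),k.sum(),'slope',f_[0],'x at stop y',np.polyval(f_,S[1]),'model',S[0],' x at y=0',f_[1],'model',S[0]+.0983*S[1],'y range',L[k][:,1].min(),L[k][:,1].max())
E
python3 - <<'E'
from h import *
blue('w10',180,215,160,344)
z=load('w10');c=cloud(z);pi=z['p'].astype(int)
# near edge of table by height
E=[]
for v in range(105,185):
    u=np.where((c[v,300:450,2]>.04)&(c[v,300:450,2]<.06))[0]
    E.append(ray(z,300+u.max()+.5,v,.05))
E=np.array(E);f=np.polyfit(E[:,0],E[:,1],1);print('near edge',f,'y at x=.632',np.polyval(f,.632))
E
```

```text
blue 92 92 slope -0.10104195484509434 x at stop y 0.6121722582297268 model 0.6112  x at y=0 0.6239436459691803 model 0.62265195 y range -0.07864591597274093 0.08730435470060635
near edge [ 0.09912709 -0.16013304] y at x=.632 -0.09748471343490803
```

servo_tool:
  commands:
    - [[6.0, 1.5, 0, 0, 0, 0, 0], [6.0, 2.5, 0, 0, 0, 0, 0], [6.0, 2.5, 0, 0, 0, 0, 0], [6.0, 1.7, 0, 0, 0, 0, 0], [6.0, 0.8, 0, 0, 0, 0, 0], [6.0, 0, 0, 0, 0, 0, 0], [6.0, 0, 0, 0, 0, 0, 0]]

```text
clock: 9.5
tcp_pos: [0.6251, 0.001, 0.0222]
orientation: [1.538, 1.569, 0.062]
wrist_force: [-0.3, 0.2, -0.3]
opening: 0.723
```

```bash
sed -i 's/^SY=0.098; S=np.array(\[.6112,.1165/SY=0.0995; S=np.array([.6118,.1168/' h.py; python3 - <<'E'
from h import *
snap('wrist','w11');held('w11');s=cur()[2];print(s['opening']*93,s['clock'],s['wrist_force'])
z=load('w11');c=cloud(z);print('table z',np.median(c[140:160,180:330,2]))
E
```

```text
7770 mean [0.6263 0.0008 0.0615] normal [ 0.003 -0.     1.   ] in tool [-1.     0.005  0.001] x [0.6024 0.6486] y [-0.032   0.0332] z [0.0602 0.0616 0.0628] tcp [0.62509843 0.00095531 0.02234013]
67.91150413201561 9.55 [ 0.71949796  0.24427359 -1.49087736]
table z 0.048841588404161126
```

servo_tool:
  commands:
    - [[6.0, 0.43, -0.15, 0, 0, 0, 0], [6.0, 0, 0, 0, 0, 0, 0], [6.0, 0, 0, 0, 0, 0, 0], [7.2, 0, 0, 0, 0, 0, 0], [8.0, 0, 0, 0, 0, 0, 0], [8.5, 0, 0, 0, 0, 0, 0], [8.5, -1.0, 0, 0, 0, 0, 0], [8.5, -3, 0, 0, 0, 0, 0], [6, -2, 0, 0, 0, 0, 0], [3, 0, 0, 0, 0, 0, 0], [0, 0, 0, 0, 0, 0, 0]]

```text
clock: 10.92
tcp_pos: [0.6222, 0.0009, 0.0766]
orientation: [-1.686, 1.57, 3.121]
wrist_force: [0.2, 0.9, 0.4]
opening: 0.644
```

```bash
python3 - <<'E'
from h import *
snap('wrist','w12');snap('top','t2');s=cur()[2];print(s['opening']*93,s['clock'],s['tcp_pos'])
q=load('t2')['p'][...,::-1];cv2.imwrite('pics/t2c.png',cv2.resize(q[110:260,65:255],None,fx=4,fy=4,interpolation=cv2.INTER_CUBIC))
E
```

```text
51.56808559178957 11.025 [0.62183181 0.00083334 0.07599679]
```

View pics/w12.png

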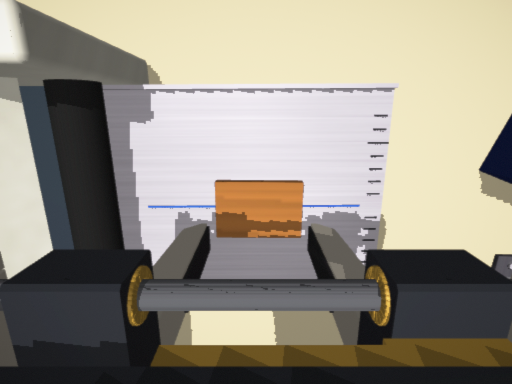

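```bash
cat >> h.py <<'E'
def brd(f,h,box,name='',k=0):
    """rect of the wood area in a pixel box (u0,u1,v0,v1), rays to plane h; in feed frame"""
    z=load(f);hsv=cv2.cvtColor(z['p'],cv2.COLOR_RGB2HSV);w=np.zeros(hsv.shape[:2],np.uint8)
    u0,u1,v0,v1=box;w[v0:v1,u0:u1]=((hsv[...,1]>110)&(hsv[...,0]<22))[v0:v1,u0:u1]
    cs=cv2.findContours(w,cv2.RETR_EXTERNAL,cv2.CHAIN_APPROX_NONE)[0];C=max(cs,key=cv2.contourArea)[:,0]
    P=np.array([ray(z,a,b,h) for a,b in C])-S;F=np.stack([P@XH,P@YH],1).astype(np.float32)*1000
    (cx,cy),(a,b),an=cv2.minAreaRect(F);print(name,len(C),'feed x,y mm',round(cx,1),round(cy,1),'size',round(a,1),round(b,1),'ang',round(an,1),'y range',F[:,1].min().round(1),F[:,1].max().round(1))
def fpos():
    p,M,s=cur();d=p-S;print('tcp feed mm',(d@XH*1000).round(1),(d@YH*1000).round(1),'z',(p[2]*1000).round(1),'yaw err',(R.from_matrix(M.T@Rt(SY,0,-1)).as_rotvec()).round(3),'open',round(s['opening']*93,1),'t',s['clock'],'f',s['wrist_force'].round(1))
E
python3 - <<'E'
from h import *
brd('w12',.058,(190,330,160,245));fpos()
T=S-.176*YH+[0,0,.03]
plan([(T,Rt(SY,0,-1),2,0)])
E
```

```text
278 feed x,y mm -0.1 -116.9 size 66.8 45.7 ang 89.8 y range -150.3 -83.5
tcp feed mm -1.5 -116.4 z 76.0 yaw err [-0.005 -0.     0.002] open 51.6 t 11.025 f [-0.  -0.1  0.3]
n=2 dist/row 2.99cm rot/row 0.003
[0, -0.2, 0.09, 2.98, -0.002, -0.0, 0.001]
[0, -0.2, 0.08, 2.98, -0.002, -0.0, 0.001]
```

servo_tool:
  commands:
    - [[0, 0, 0.07, 2, 0, 0, 0], [0, 0, 0.08, 3, -0.004, 0, 0], [0, 0, 0, 1, 0, 0, 0], [0, 1.0, 0, 0, 0, 0, 0], [0, 2.0, 0, 0, 0, 0, 0], [0, 1.7, 0, 0, 0, 0, 0], [0, 1.0, 0, 0, 0, 0, 0], [0, 0, 0, 0, 0, 0, 0], [0, 0, 0, 0, 0, 0, 0]]

```text
clock: 12.15
tcp_pos: [0.6305, -0.0586, 0.0206]
orientation: [1.477, 1.57, 0.005]
wrist_force: [-0.1, 0.1, -0.5]
opening: 0.002
```

```bash
python3 - <<'E'
from h import *
snap('wrist','w13');snap('side','s7');fpos()
q=load('s7')['p'][...,::-1];cv2.imwrite('pics/s7c.png',cv2.resize(q[180:320,70:270],None,fx=4,fy=4,interpolation=cv2.INTER_CUBIC))
E
```

```text
tcp feed mm 1.3 -176.6 z 20.9 yaw err [-0.001  0.    -0.002] open 0.4 t 12.25 f [-0.2 -0.4  0.4]
```

View pics/w13.png

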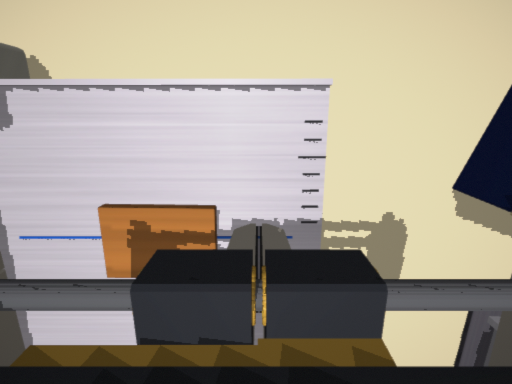

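View pics/s7c.png

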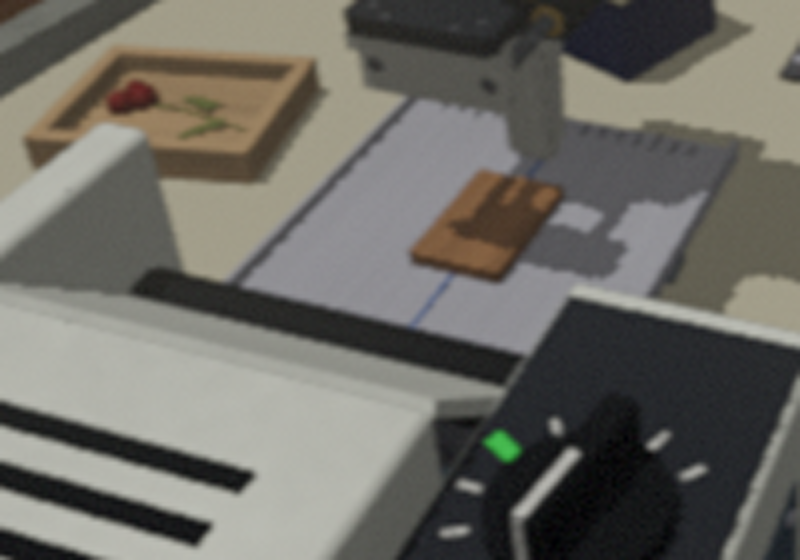

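servo_tool:
  commands:
    - [[0, 0.25, -0.1, 0, 0, 0, 0], [0, 0, 0, -0.5, 0, 0, 0], [0, 0, 0, -0.8, 0, 0, 0], [0, 0, 0, -1.2, 0, 0, 0], [0, 0, 0, -1.2, 0, 0, 0], [0, 0, 0, -1.2, 0, 0, 0], [0, 0, 0, -1.2, 0, 0, 0], [0, 0, 0, -1.0, 0, 0, 0], [0, 0, 0, -0.7, 0, 0, 0], [0, 0, 0, -0.4, 0, 0, 0], [0, 0, 0, 0, 0, 0, 0]]

```text
clock: 13.62
tcp_pos: [0.6209, 0.023, 0.0176]
orientation: [2.932, 1.571, 1.46]
wrist_force: [-0.7, 0.5, 0.9]
opening: 0.002
```

```bash
python3 - <<'E'
from h import *
snap('wrist','w14');snap('top','t3');fpos()
brd('t3',.058,(150,240,150,195),'top'); brd('w14',.058,(60,260,190,276),'wr')
E
```

```text
tcp feed mm -0.4 -95.0 z 17.5 yaw err [-0.001  0.     0.   ] open -0.0 t 13.725 f [-0.4  0.3  1. ]
top 117 feed x,y mm -16.9 -13.6 size 81.3 83.1 ang 88.1 y range -53.7 27.3
wr 336 feed x,y mm 1.5 -48.5 size 67.1 44.8 ang 89.9 y range -82.1 -15.0
```

View pics/w14.png

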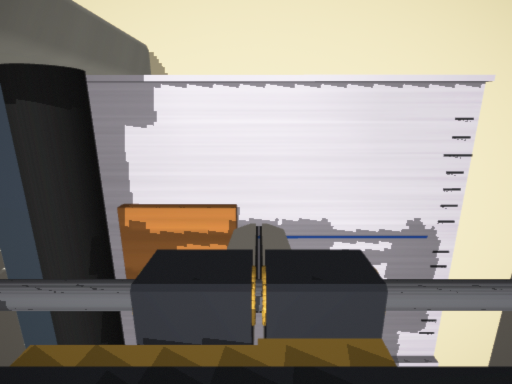

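servo_tool:
  commands:
    - [[0, 0, 0, -0.5, 0, 0, 0], [0, 0, 0, -0.5, 0, 0, 0], [0, 0, 0, -0.2, 0, 0, 0], [0, 0, 0, -0.1, 0, 0, 0], [0, 0, 0, 0, 0, 0, 0]]

```text
clock: 14.35
tcp_pos: [0.6196, 0.0357, 0.0176]
orientation: [2.575, 1.571, 1.103]
wrist_force: [-0.4, 0.3, -0.5]
opening: 0.009
```

```bash
python3 - <<'E'
from h import *
fpos()
E
```

```text
tcp feed mm -0.3 -81.4 z 17.6 yaw err [-0.001 -0.    -0.   ] open 0.8 t 14.35 f [-0.4  0.3 -0.5]
```

servo_tool:
  commands:
    - [[0, 0, 0, -0.1, 0, 0, 0], [0, 0, 0, -0.1, 0, 0, 0], [0, 0, 0, 0, 0, 0, 0]]

```text
clock: 14.72
tcp_pos: [0.6194, 0.0368, 0.0176]
orientation: [-0.16, 1.57, -1.632]
wrist_force: [-0.3, -1.7, 0.1]
opening: 0.006
```

```bash
python3 - <<'E'
from h import *
snap('wrist','w15');fpos()
brd('w15',.058,(60,260,190,276),'wr')
E
```

```text
tcp feed mm -0.4 -80.3 z 17.6 yaw err [-0.001  0.001  0.   ] open 0.5 t 14.775 f [ 0.6 -1.9  0.9]
wr 314 feed x,y mm 1.5 -38.6 size 60.3 43.5 ang 90.0 y range -68.8 -8.5
```

View pics/w15.png

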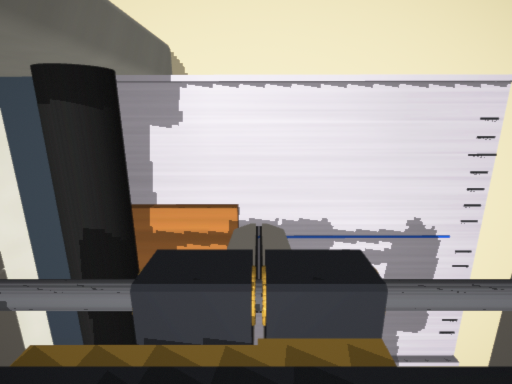

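servo_tool:
  commands:
    - [[0, 0, 0, -0.1, 0, 0, 0], [0, 0, 0, -0.05, 0, 0, 0], [0, 0, 0, 0, 0, 0, 0]]

```text
clock: 15.15
tcp_pos: [0.6194, 0.0371, 0.0177]
orientation: [-0.003, 1.568, -1.476]
wrist_force: [0.3, -5.6, -0.2]
opening: 0.005
```

```bash
python3 - <<'E'
from h import *
fpos()
E
```

```text
tcp feed mm -0.4 -80.1 z 17.7 yaw err [-0.002  0.002  0.   ] open 0.4 t 15.15 f [ 0.3 -5.6 -0.2]
```

servo_tool:
  commands:
    - [[0, 0, 0, 0.5, 0, 0, 0], [0, 0, 0, 1.5, 0, 0, 0], [0, -2, 0, 1, 0, 0, 0], [0, -4, 0, 0, 0, 0, 0], [0, -4, 0, 0, 0, 0, 0], [3, 0, -0.5, 3, 0, 0, 0], [6, 0, -1, 5, 0, 0, 0], [9.3, 0, -1, 5, 0, 0, 0], [9.3, 0, 0, 0, 0, 0, 0]]

```text
clock: 16.27
tcp_pos: [0.6088, -0.1302, 0.1176]
orientation: [-0.211, 1.567, -1.693]
wrist_force: [0.4, 0.7, -0.2]
opening: 0.386
```

```bash
python3 - <<'E'
from h import *
snap('wrist','w16');snap('top','t4');fpos()
q=load('t4')['p'][...,::-1];cv2.imwrite('pics/t4c.png',cv2.resize(q[110:260,65:255],None,fx=4,fy=4,interpolation=cv2.INTER_CUBIC))
plan([((.5284,-.2947,.075),Rt(.072,0,-1),4,9.3)])
E
```

```text
tcp feed mm -25.5 -238.1 z 117.5 yaw err [-0.002 -0.001 -0.   ] open 43.7 t 16.375 f [-0.2  1.5  0.9]
n=4 dist/row 4.88cm rot/row 0.006
[9.3, 1.06, -2.45, 4.08, 0.006, -0.0, -0.0]
[9.3, 1.06, -2.43, 4.1, 0.006, -0.0, -0.0]
[9.3, 1.06, -2.4, 4.11, 0.006, -0.0, -0.0]
[9.3, 1.06, -2.37, 4.13, 0.006, -0.0, -0.0]
```

View pics/w16.png

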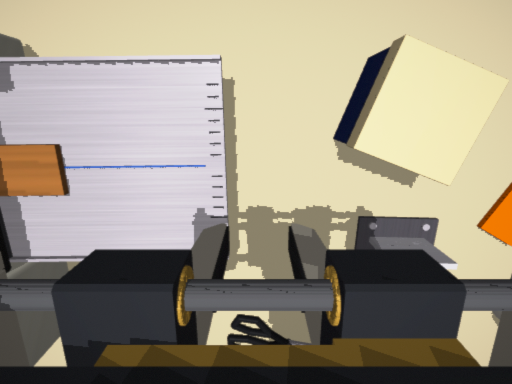

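View pics/t4c.png

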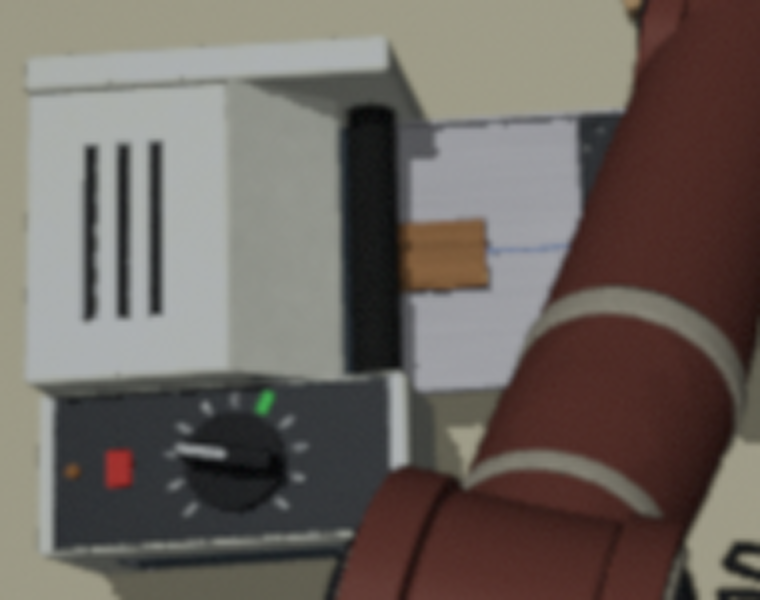

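```bash
python3 - <<'E'
from h import *
brd('t4',.058,(164,192,160,186),'top')
brd('w16',.058,(0,80,135,205),'wr')
E
```

```text
top 68 feed x,y mm -3.7 -37.7 size 56.1 40.6 ang 86.3 y range -65.8 -9.9
wr 222 feed x,y mm -1.2 -42.9 size 61.8 45.0 ang 89.4 y range -73.6 -11.8
```

servo_tool:
  commands:
    - [[9.3, 1.1, -2.45, 4.1, 0.006, 0, 0], [9.3, 1.1, -2.45, 4.1, 0.006, 0, 0], [9.3, 1.1, -2.4, 4.1, 0.006, 0, 0], [9.3, 1.1, -2.35, 4.1, 0.006, 0, 0], [9.3, 0, 0, 0, 0, 0, 0], [9.3, 0, 0, 0, 0, 0, 0], [9.3, 0, 0, 0, 0, 0, 0]]

```text
clock: 17.25
tcp_pos: [0.5307, -0.2915, 0.0739]
orientation: [2.298, 1.568, 0.807]
wrist_force: [1.1, 1.2, -0.2]
opening: 1.0
```

```bash
python3 st.py w17 .046; python3 -c "
from h import *
plan([((.5284,-.2947,.03),Rt(.072,0,-1),3,9.3)])"
```

```text
[ 0.53071944 -0.29146683  0.07389082]
[ 0.53048136 -0.2918839   0.0739236 ]
2799 ends [(array([ 0.53226303, -0.26441861]), np.float64(2.8478496677130796)), (array([ 0.53744208, -0.32850058]), np.float64(6.922192444207503))] mid [ 0.53485256 -0.2964596 ] z 0.04483008161006405
n=3 dist/row 1.47cm rot/row 0.002
[9.3, 1.46, -0.08, 0.09, 0.002, -0.0, -0.001]
[9.3, 1.46, -0.08, 0.09, 0.002, -0.0, -0.001]
[9.3, 1.46, -0.08, 0.09, 0.002, -0.0, -0.001]
```

View pics/w17.png

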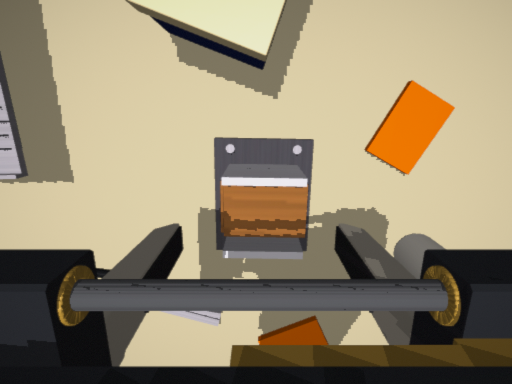

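servo_tool:
  commands:
    - [[9.3, 2, -0.1, 0.15, 0, 0, 0], [9.3, 2, -0.1, 0.15, 0.004, 0, 0], [9.3, 1.5, 0, 0, 0, 0, 0], [9.3, 1.0, 0, 0, 0, 0, 0], [9.3, 0.2, 0, 0, 0, 0, 0], [9.3, 0, 0, 0, 0, 0, 0], [9.3, 0, 0, 0, 0, 0, 0]]

```text
clock: 18.18
tcp_pos: [0.5275, -0.2979, 0.0072]
orientation: [1.067, 1.569, -0.433]
wrist_force: [0.8, 0.6, -0.1]
opening: 1.002
```

```bash
python3 - <<'E'
from h import *
snap('wrist','w18');fpos();print(cur()[0])
E
```

```text
tcp feed mm -125.1 -404.3 z 7.2 yaw err [-0.029  0.001 -0.001] open 92.9 t 18.225 f [-0.5 -0.4  0.9]
[ 0.52744406 -0.29789756  0.00717851]
```

View pics/w18.png

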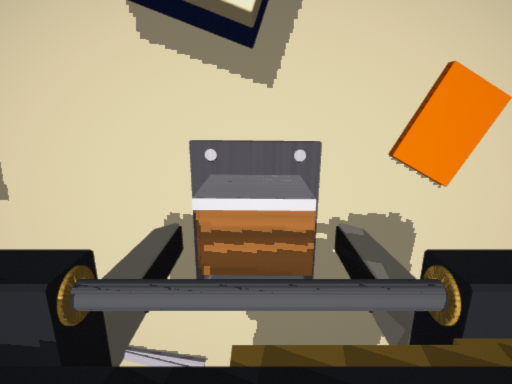

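servo_tool:
  commands:
    - [[9.3, 0.16, 0.1, -0.25, 0, 0, 0], [9.3, 0, 0, 0, 0, 0, 0], [8.2, 0, 0, 0, 0, 0, 0], [7.4, 0, 0, 0, 0, 0, 0], [6.6, 0, 0, 0, 0, 0, 0], [6.0, 0, 0, 0, 0, 0, 0], [6.0, 0, 0, 0, 0, 0, 0]]

```text
clock: 19.1
tcp_pos: [0.5278, -0.2952, 0.005]
orientation: [1.297, 1.571, -0.203]
wrist_force: [0.1, -0.9, 0.1]
opening: 0.723
```

```bash
python3 - <<'E'
from h import *
fpos();print(cur()[0])
E
```

```text
tcp feed mm -124.5 -401.6 z 5.0 yaw err [-0.029  0.    -0.   ] open 67.3 t 19.1 f [ 0.1 -0.9  0.1]
[ 0.5278284  -0.29515109  0.00495462]
```

servo_tool:
  commands:
    - [[6.0, -0.5, 0, 0, 0, 0, 0], [6.0, -1.5, 0, 0, 0, 0, 0], [6.0, -3, 0, 0, 0, 0, 0], [6.0, -3, 0, 0, 0, 0, 0], [6.0, -3, 0, 0, 0, 0, 0], [6.0, 0, 0, 0, 0, 0, 0], [6.0, 0, 0, 0, 0, 0, 0]]

```text
clock: 19.98
tcp_pos: [0.5273, -0.2948, 0.1147]
orientation: [-2.241, 1.57, 2.542]
wrist_force: [0.0, -0.7, -0.6]
opening: 0.729
```

```bash
python3 - <<'E'
from h import *
snap('side','s8');snap('wrist','w19');held('w19');fpos()
q=load('s8')['p'][...,::-1];cv2.imwrite('pics/s8c.png',cv2.resize(q[90:220,240:370],None,fx=4,fy=4,interpolation=cv2.INTER_CUBIC))
E
```

```text
7840 mean [ 0.5289 -0.295   0.1538] normal [ 0.011 -0.002  1.   ] in tool [-1.     0.009  0.001] x [0.5051 0.5508] y [-0.3276 -0.2625] z [0.1519 0.1539 0.1551] tcp [ 0.52686878 -0.29453028  0.11375931]
tcp feed mm -125.4 -400.9 z 113.8 yaw err [-0.029 -0.002  0.002] open 67.5 t 20.075 f [ 0.7 -0.1 -0.7]
```

View pics/s8c.png

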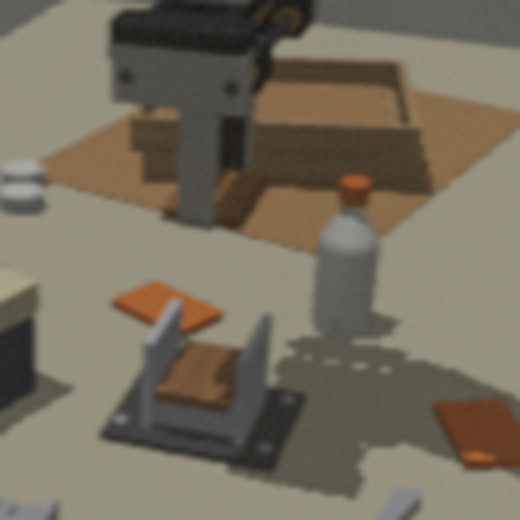

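View pics/w19.png

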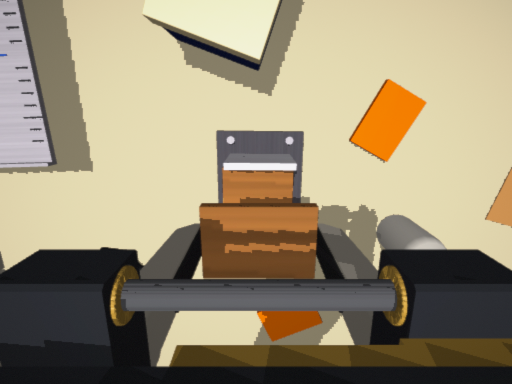

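```bash
python3 - <<'E'
from h import *
t=.178;N=Rt(SY,t,-1)
C=S-.079*YH+[0,0,.065]
T=C+.033*N[:,0];print(T,N.round(3))
p,M,_=cur()
mid=C-.033*np.array([0,0,1])-.03*YH
plan([(mid,Rt(SY,0,-1),7,6.0),(T,N,2,6.0)])
E
```

```text
[0.61906711 0.04400487 0.08252141] [[-0.018  0.995  0.098]
 [ 0.176  0.099 -0.979]
 [-0.984 -0.    -0.177]]
n=7 dist/row 4.56cm rot/row 0.004
[6.0, 0.46, 1.67, -4.22, -0.004, -0.0, 0.0]
[6.0, 0.46, 1.69, -4.21, -0.004, -0.0, 0.0]
[6.0, 0.46, 1.71, -4.2, -0.004, -0.0, 0.0]
[6.0, 0.46, 1.72, -4.2, -0.004, -0.0, 0.0]
[6.0, 0.45, 1.74, -4.19, -0.004, -0.0, 0.0]
[6.0, 0.45, 1.76, -4.18, -0.004, -0.0, 0.0]
[6.0, 0.45, 1.77, -4.18, -0.004, -0.0, 0.0]
n=2 dist/row 1.79cm rot/row 0.089
[6.0, -0.03, -0.0, -1.79, 0.0, 0.089, -0.0]
[6.0, 0.13, -0.0, -1.79, 0.0, 0.089, -0.0]
```

servo_tool:
  commands:
    - [[6.0, 0, 0.8, -2.1, -0.004, 0, 0], [6.0, 0.4, 1.7, -4.2, -0.004, 0, 0], [6.0, 0.5, 1.7, -4.2, -0.004, 0, 0], [6.0, 0.5, 1.7, -4.2, -0.004, 0, 0], [6.0, 0.5, 1.7, -4.2, -0.004, 0, 0], [6.0, 0.5, 1.75, -4.2, -0.004, 0, 0], [6.0, 0.5, 1.75, -4.2, -0.004, 0, 0], [6.0, 0.2, 0.9, -2.1, 0, 0.045, 0], [6.0, 0, 0, -1.8, 0, 0.089, 0], [6.0, 0.1, 0, -1.7, 0, 0.044, 0], [6.0, 0, 0, 0, 0, 0, 0], [6.0, 0, 0, 0, 0, 0, 0]]

```text
clock: 21.58
tcp_pos: [0.6189, 0.0426, 0.0861]
orientation: [-3.142, 1.393, 1.669]
wrist_force: [-0.6, -1.1, -0.5]
opening: 0.724
```

```bash
python3 - <<'E'
from h import *
snap('wrist','w20');snap('side','s9');held('w20');fpos()
q=load('s9')['p'][...,::-1];cv2.imwrite('pics/s9c.png',cv2.resize(q[160:320,70:270],None,fx=4,fy=3.7,interpolation=cv2.INTER_CUBIC))
p,M,_=cur();print(R.from_matrix(M.T@Rt(SY,.178,-1)).as_rotvec().round(3), 'center pred feed', [((p-.033*M[:,0]-S)@a*1000).round(1) for a in (XH,YH,np.array([0,0,1]))])
E
```

```text
7866 mean [0.6216 0.0351 0.1253] normal [ 0.025 -0.175  0.984] in tool [-1.     0.008  0.   ] x [0.5975 0.6438] y [0.0029 0.0673] z [0.1194 0.1253 0.1312] tcp [0.619012   0.04273486 0.08622055]
tcp feed mm -0.2 -74.4 z 86.2 yaw err [-0.001 -0.178 -0.   ] open 67.5 t 21.675 f [-0.2  0.4 -0. ]
[-0.001  0.    -0.   ] center pred feed [np.float64(-0.2), np.float64(-80.2), np.float64(68.7)]
```

View pics/w20.png

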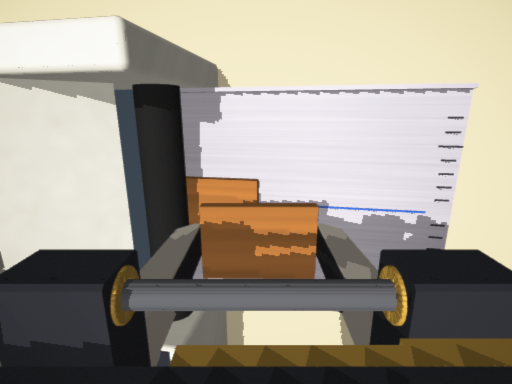

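View pics/s9c.png

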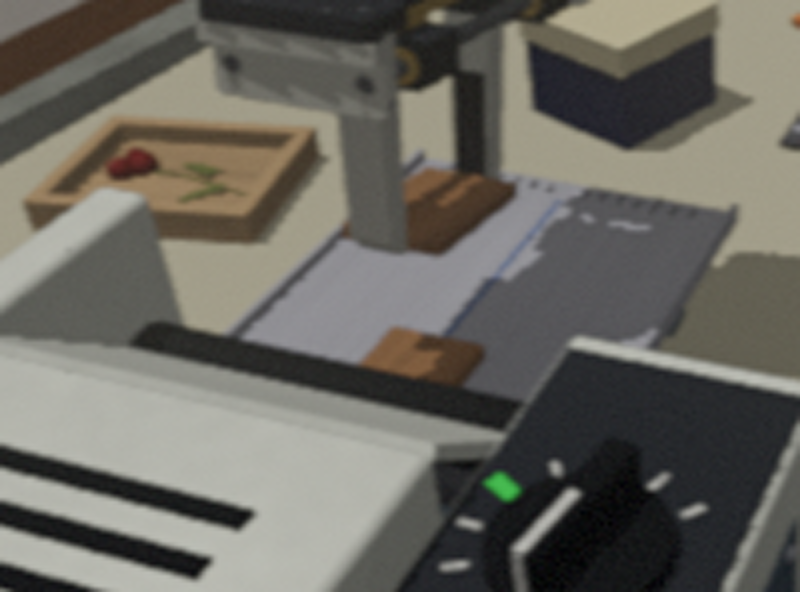

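```bash
python3 - <<'E'
from h import *
z=load('w20');hsv=cv2.cvtColor(z['p'],cv2.COLOR_RGB2HSV)
for v in (182,188,194,198):
    u=np.where((hsv[v,150:300,1]>140)&(hsv[v,150:300,0]<20))[0]+150
    a=ray(z,u.max()+.5,v,.058)-S;print(v,u.min(),u.max(),'feed',(a@XH*1000).round(1),(a@YH*1000).round(1))
b=z
t=.178;N=Rt(SY,t,-1)
C=S-.079*YH+[0,0,.0075]
plan([(C+.033*N[:,0],N,5,6.0)])
E
```

```text
182 186 257 feed 20.5 -69.5
188 186 257 feed 15.6 -69.5
194 187 257 feed 10.7 -69.5
198 187 257 feed 7.3 -69.5
n=5 dist/row 1.22cm rot/row 0.000
[6.0, 1.21, 0.0, 0.19, -0.0, 0.0, -0.0]
[6.0, 1.21, 0.0, 0.19, -0.0, 0.0, -0.0]
[6.0, 1.21, 0.0, 0.19, -0.0, 0.0, -0.0]
[6.0, 1.21, 0.0, 0.19, -0.0, 0.0, -0.0]
[6.0, 1.21, 0.0, 0.19, -0.0, 0.0, -0.0]
```

servo_tool:
  commands:
    - [[6.0, 1.0, 0, 0.2, 0, 0, 0], [6.0, 1.5, 0, 0.25, 0, 0, 0], [6.0, 1.5, 0, 0.25, 0, 0, 0], [6.0, 1.2, 0, 0.2, 0, 0, 0], [6.0, 0.5, 0, 0.1, 0, 0, 0], [6.0, 0, 0, 0, 0, 0, 0], [6.0, 0, 0, 0, 0, 0, 0]]

```text
clock: 22.55
tcp_pos: [0.6196, 0.0431, 0.0287]
orientation: [3.135, 1.393, 1.663]
wrist_force: [0.5, 0.4, -0.4]
opening: 0.726
```

```bash
cat >> h.py <<'E'
def pc():
    p,M,_=cur();print('board centre feed', [float(((p-.033*M[:,0]-S)@a*1000).round(1)) for a in (XH,YH,np.array([0,0,1]))])
E
python3 - <<'E'
from h import *
snap('wrist','w21');snap('side','s10');held('w21');fpos();pc()
q=load('s10')['p'][...,::-1];cv2.imwrite('pics/s10c.png',cv2.resize(q[160:320,70:270],None,fx=4,fy=3.7,interpolation=cv2.INTER_CUBIC))
E
```

```text
8426 mean [0.6227 0.038  0.0673] normal [ 0.077 -0.089  0.993] in tool [-0.994  0.069 -0.081] x [0.5977 0.6443] y [0.0035 0.0831] z [0.0565 0.0675 0.0738] tcp [0.61949609 0.04309178 0.02881489]
tcp feed mm 0.3 -74.1 z 28.8 yaw err [-0.001 -0.178 -0.001] open 67.6 t 22.65 f [-0.   1.2  0.7]
board centre feed [0.3, -79.9, 11.3]
```

View pics/s10c.png

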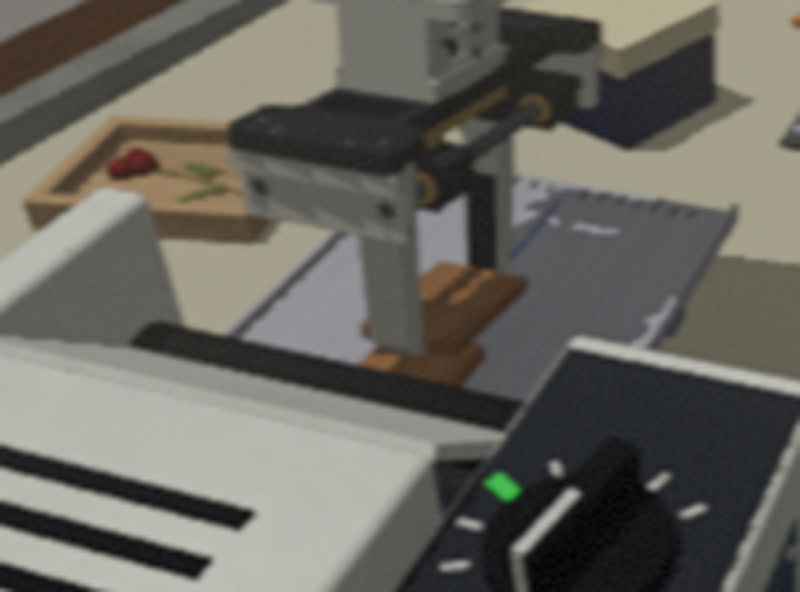

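View pics/w21.png

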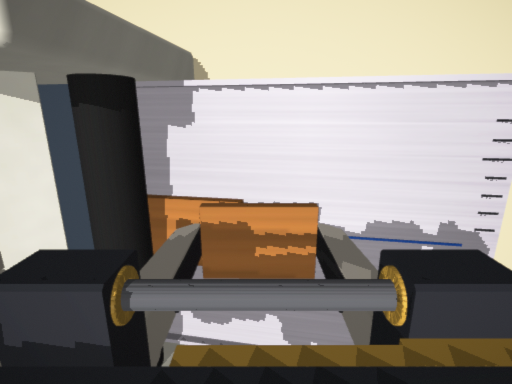

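servo_tool:
  commands:
    - [[6.0, 0.25, 0, 0.05, 0, 0, 0], [6.0, 0.2, 0, 0.04, 0, 0, 0], [6.0, 0, 0, 0, 0, 0, 0], [6.0, 0, 0, 0, 0, 0, 0]]

```text
clock: 23.15
tcp_pos: [0.6192, 0.043, 0.024]
orientation: [3.139, 1.393, 1.667]
wrist_force: [-1.3, 0.3, 4.0]
opening: 0.726
```

```bash
python3 - <<'E'
from h import *
fpos();pc()
E
```

```text
tcp feed mm -0.0 -74.2 z 24.0 yaw err [-0.001 -0.178 -0.   ] open 67.5 t 23.15 f [-1.3  0.3  4. ]
board centre feed [-0.0, -80.0, 6.5]
```

servo_tool:
  commands:
    - [[7.0, -0.03, 0, 0, 0, 0, 0], [7.4, 0, 0, 0, 0, 0, 0], [7.8, 0, 0, 0, 0, 0, 0], [7.8, -0.3, 0, 0, 0, 0, 0], [7.8, -1.5, 0, 0, 0, 0, 0], [7.8, -3, 0, 0, 0, 0, 0], [7.8, -3, 0, 0.5, 0, 0, 0], [7.8, 0, 0, 2, 0, -0.089, 0], [7.8, 0, 0, 3, 0, -0.089, 0], [7.8, 0, 0, 0, 0, 0, 0]]

```text
clock: 24.4
tcp_pos: [0.6259, -0.0261, 0.0942]
orientation: [0.438, 1.569, -1.035]
wrist_force: [-0.7, 0.6, 0.7]
opening: 0.84
```

```bash
python3 - <<'E'
from h import *
snap('wrist','w22');snap('side','s11');fpos()
q=load('s11')['p'][...,::-1];cv2.imwrite('pics/s11c.png',cv2.resize(q[160:320,70:270],None,fx=4,fy=3.7,interpolation=cv2.INTER_CUBIC))
E
```

```text
tcp feed mm -0.1 -142.7 z 93.9 yaw err [-0.001 -0.001 -0.   ] open 78.2 t 24.5 f [0.1 0.3 0.1]
```

View pics/s11c.png

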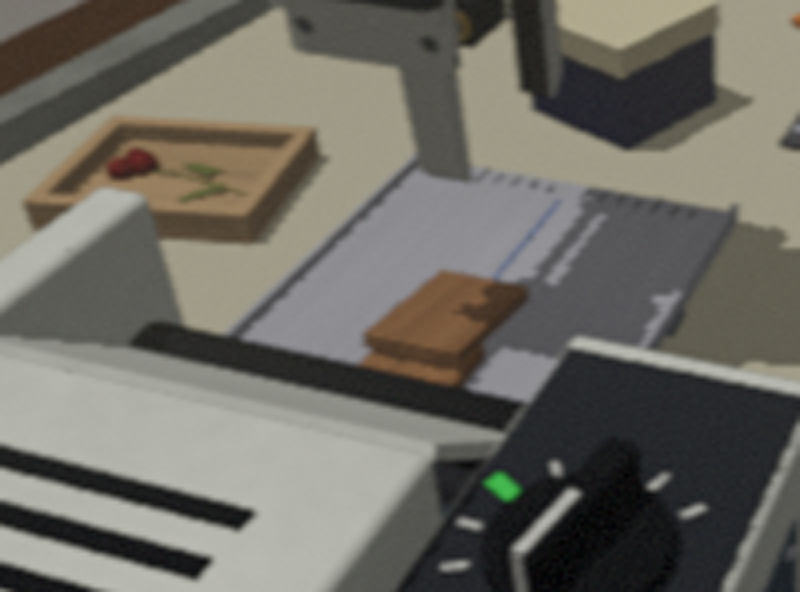

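View pics/w22.png

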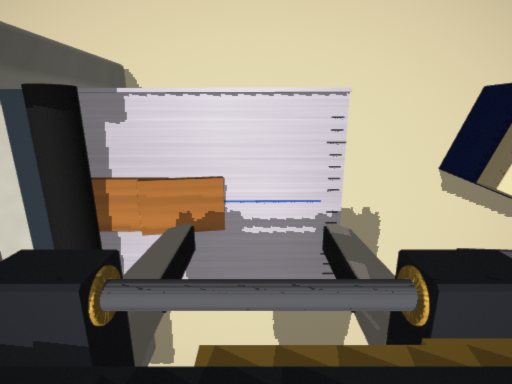

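```bash
python3 - <<'E'
from h import *
z=load('w22');c=cloud(z);hsv=cv2.cvtColor(z['p'],cv2.COLOR_RGB2HSV)
for v in (185,200,215,224):
    u=np.where((hsv[v,:300,1]>140)&(hsv[v,:300,0]<20))[0];a=ray(z,u.max()+.5,v,.0578)-S;print(v,u.min(),u.max(),'tail feed',(a@XH*1000).round(1),(a@YH*1000).round(1))
# profile of heights along y around middle
Q=c[195:210,95:235].reshape(-1,3)-S;y=Q@YH*1000
for a in range(-125,-15,6):
    k=(y>a)&(y<a+6)
    if k.sum()>5: print(a+3,(np.median(Q[k][:,2])*1000).round(1),end=' | ')
Q=c[183:228,150:220].reshape(-1,3);n=np.linalg.svd(Q-Q.mean(0),full_matrices=False)[2][2];print('\nnormal feed',n@XH,n@YH,n[2])
plan([((.5284,-.2957,.075),Rt(.07,0,-1),6,9.3)])
E
```

```text
185 92 222 tail feed 16.4 -114.7
200 94 223 tail feed 3.6 -115.1
215 96 223 tail feed -9.6 -114.7
224 97 223 tail feed -17.7 -114.4
-122 -1.1 | -116 -0.9 | -110 7.7 | -104 8.7 | -98 9.7 | -92 11.0 | -86 11.9 | -80 13.2 | -74 14.0 | -68 15.0 | -62 16.1 | -56 17.2 | -50 18.2 | -44 6.9 | -38 7.0 | -32 6.8 | -26 7.0 | -20 7.0 | -14 7.0 | 
normal feed -0.9357266644314608 0.0019267744044983257 0.35272070680974643
n=6 dist/row 4.80cm rot/row 0.005
[9.3, 0.31, -2.06, 4.33, 0.005, -0.0, -0.0]
[9.3, 0.31, -2.04, 4.34, 0.005, -0.0, -0.0]
[9.3, 0.31, -2.02, 4.35, 0.005, -0.0, -0.0]
[9.3, 0.31, -2.0, 4.36, 0.005, -0.0, -0.0]
[9.3, 0.31, -1.98, 4.37, 0.005, -0.0, -0.0]
[9.3, 0.31, -1.96, 4.38, 0.005, -0.0, -0.0]
```

servo_tool:
  commands:
    - [[9.3, 0, -1.0, 2.2, 0.005, 0, 0], [9.3, 0.3, -2.05, 4.35, 0.005, 0, 0], [9.3, 0.3, -2.05, 4.35, 0.005, 0, 0], [9.3, 0.3, -2.0, 4.35, 0.005, 0, 0], [9.3, 0.3, -2.0, 4.35, 0.005, 0, 0], [9.3, 0.3, -2.0, 4.35, 0.005, 0, 0], [9.3, 0.3, -1.0, 2.1, 0, 0, 0], [9.3, 0, 0, 0, 0, 0, 0], [9.3, 0, 0, 0, 0, 0, 0], [9.3, 0, 0, 0, 0, 0, 0]]

```text
clock: 25.75
tcp_pos: [0.528, -0.2928, 0.0757]
orientation: [2.546, 1.569, 1.047]
wrist_force: [0.7, -0.4, 0.3]
opening: 1.001
```

```bash
python3 st.py w23 .038; python3 -c "
from h import *
plan([((.5284,-.2952,.002),Rt(.07,0,-1),4,9.3)])"
```

```text
[ 0.52795991 -0.29276609  0.07571714]
[ 0.52792194 -0.29293644  0.07572646]
2929 ends [(array([ 0.52831823, -0.26472161]), np.float64(2.3982934263266924)), (array([ 0.53285489, -0.32695746]), np.float64(3.3895576590704195))] mid [ 0.53058656 -0.29583953] z 0.036811878706862894
n=4 dist/row 1.84cm rot/row 0.001
[9.3, 1.84, 0.01, 0.06, 0.0, -0.0, -0.0]
[9.3, 1.84, 0.01, 0.06, 0.0, -0.0, -0.0]
[9.3, 1.84, 0.01, 0.06, 0.0, -0.0, -0.0]
[9.3, 1.84, 0.01, 0.06, 0.0, -0.0, -0.0]
```

View pics/w23.png

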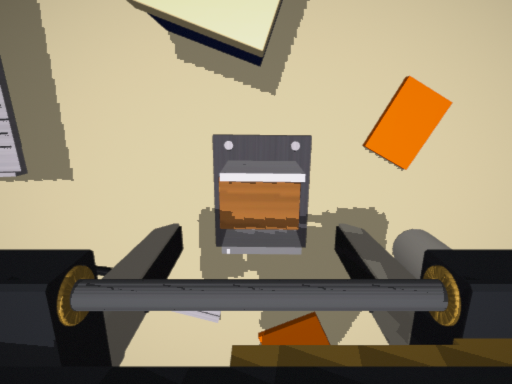

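servo_tool:
  commands:
    - [[9.3, 1.2, 0, 0.06, 0, 0, 0], [9.3, 2, 0, 0.06, 0, 0, 0], [9.3, 2, 0, 0.06, 0, 0, 0], [9.3, 1.5, 0, 0, 0, 0, 0], [9.3, 0.7, 0, 0, 0, 0, 0], [9.3, 0.3, 0, 0, 0, 0, 0], [9.3, 0, 0, 0, 0, 0, 0], [9.3, 0, 0, 0, 0, 0, 0]]

```text
clock: 26.8
tcp_pos: [0.5276, -0.2968, -0.0008]
orientation: [1.054, 1.57, -0.448]
wrist_force: [-0.4, 0.3, -0.2]
opening: 0.997
```

```bash
python3 - <<'E'
from h import *
fpos();print(cur()[0])
E
```

```text
tcp feed mm -124.9 -403.2 z -0.8 yaw err [-0.031  0.001 -0.001] open 92.7 t 26.8 f [-0.4  0.3 -0.2]
[ 0.52760058 -0.29677336 -0.00080669]
```

servo_tool:
  commands:
    - [[9.3, 0.17, 0.05, -0.12, 0, 0, 0], [9.3, 0, 0, 0, 0, 0, 0], [8.2, 0, 0, 0, 0, 0, 0], [7.4, 0, 0, 0, 0, 0, 0], [6.6, 0, 0, 0, 0, 0, 0], [6.0, 0, 0, 0, 0, 0, 0], [6.0, 0, 0, 0, 0, 0, 0], [6.0, -0.5, 0, 0, 0, 0, 0], [6.0, -1.5, 0, 0, 0, 0, 0], [6.0, -3, 0, 0, 0, 0, 0], [6.0, -3, 0, 0, 0, 0, 0], [6.0, -3, 0, 0, 0, 0, 0]]

```text
clock: 28.3
tcp_pos: [0.5278, -0.2955, 0.1091]
orientation: [1.055, 1.569, -0.447]
wrist_force: [-0.0, 0.1, 0.1]
opening: 0.724
```

servo_tool:
  commands:
    - [[6.0, -0.5, 0, 0, 0, 0, 0], [6.0, 0, 0, 0, 0, 0, 0], [6.0, 0, 0, 0, 0, 0, 0]]

```text
clock: 28.68
tcp_pos: [0.5266, -0.2948, 0.1105]
orientation: [-2.145, 1.568, 2.636]
wrist_force: [-0.2, -0.1, -1.1]
opening: 0.727
```

```bash
python3 - <<'E'
from h import *
snap('wrist','w24');held('w24');fpos()
t=.179;N=Rt(SY,t,-1)
C=S-.126*YH+[0,0,.065]
T=C+.033*N[:,0]
mid=C-.033*np.array([0,0,1])-.03*YH
plan([(mid,Rt(SY,0,-1),7,6.0),(T,N,2,6.0)])
E
```

```text
7925 mean [ 0.5293 -0.2953  0.1504] normal [ 0.008 -0.002  1.   ] in tool [-1.     0.005  0.001] x [0.5054 0.5512] y [-0.3277 -0.2627] z [0.1489 0.1504 0.1517] tcp [ 0.52665894 -0.29480419  0.11048933]
tcp feed mm -125.6 -401.1 z 110.5 yaw err [-0.031 -0.002  0.002] open 67.6 t 28.725 f [-0.5 -0.2 -0.4]
n=7 dist/row 3.96cm rot/row 0.004
[6.0, 0.41, 1.69, -3.55, -0.004, -0.0, 0.0]
[6.0, 0.41, 1.7, -3.55, -0.004, -0.0, 0.0]
[6.0, 0.41, 1.72, -3.54, -0.004, -0.0, 0.0]
[6.0, 0.41, 1.73, -3.53, -0.004, -0.0, 0.0]
[6.0, 0.41, 1.75, -3.52, -0.004, -0.0, 0.0]
[6.0, 0.41, 1.76, -3.52, -0.004, -0.0, 0.0]
[6.0, 0.41, 1.78, -3.51, -0.004, -0.0, 0.0]
n=2 dist/row 1.79cm rot/row 0.089
[6.0, -0.03, -0.0, -1.79, -0.0, 0.089, -0.0]
[6.0, 0.13, -0.0, -1.79, -0.0, 0.089, -0.0]
```

View pics/w24.png

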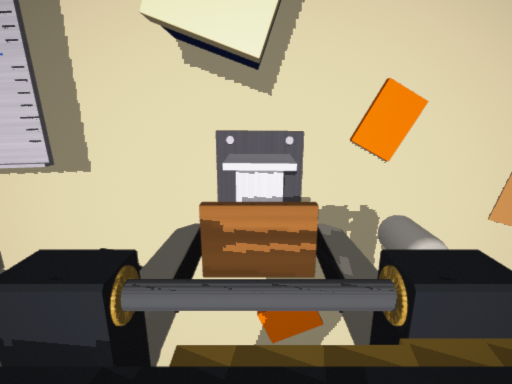

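servo_tool:
  commands:
    - [[6.0, 0, 0.85, -1.8, -0.004, 0, 0], [6.0, 0.3, 1.7, -3.55, -0.004, 0, 0], [6.0, 0.4, 1.7, -3.55, -0.004, 0, 0], [6.0, 0.4, 1.7, -3.55, -0.004, 0, 0], [6.0, 0.5, 1.75, -3.5, -0.004, 0, 0], [6.0, 0.5, 1.75, -3.5, -0.004, 0, 0], [6.0, 0.5, 1.75, -3.5, -0.004, 0, 0], [6.0, 0.2, 0.85, -1.8, 0, 0.045, 0], [6.0, 0, 0, -1.8, 0, 0.089, 0], [6.0, 0.1, 0, -1.7, 0, 0.045, 0], [6.0, 0, 0, 0, 0, 0, 0], [6.0, 0, 0, 0, 0, 0, 0]]

```text
clock: 30.22
tcp_pos: [0.6237, -0.0042, 0.0861]
orientation: [3.141, 1.392, 1.667]
wrist_force: [0.2, 0.0, -0.3]
opening: 0.726
```

```bash
python3 - <<'E'
from h import *
snap('wrist','w25');held('w25');fpos();pc()
N=Rt(SY,.179,-1)
C=S-.126*YH+[0,0,.0085]-.0015*XH
plan([(C+.033*N[:,0],N,5,6.0)])
E
```

```text
7874 mean [ 0.6271 -0.0118  0.1253] normal [ 0.023 -0.176  0.984] in tool [-1.     0.006 -0.001] x [0.6032 0.6492] y [-0.0441  0.0206] z [0.1194 0.1253 0.1312] tcp [ 0.62373545 -0.00410215  0.08608682]
tcp feed mm -0.1 -121.5 z 86.1 yaw err [-0.003 -0.179 -0.   ] open 67.5 t 30.275 f [ 0.5 -0.9  0.8]
board centre feed [-0.2, -127.3, 68.6]
n=5 dist/row 1.20cm rot/row 0.001
[6.0, 1.19, -0.03, 0.19, -0.001, 0.0, -0.0]
[6.0, 1.19, -0.03, 0.19, -0.001, 0.0, -0.0]
[6.0, 1.19, -0.03, 0.19, -0.001, 0.0, -0.0]
[6.0, 1.19, -0.03, 0.19, -0.001, 0.0, -0.0]
[6.0, 1.19, -0.03, 0.19, -0.001, 0.0, -0.0]
```

View pics/w25.png

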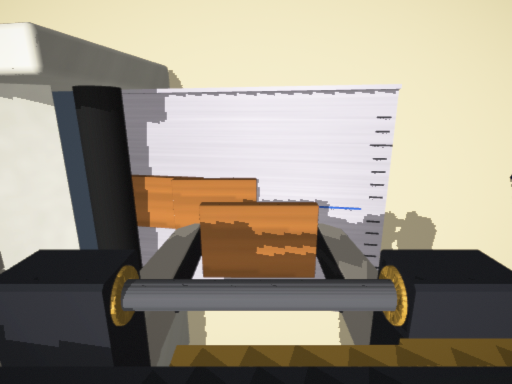

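servo_tool:
  commands:
    - [[6.0, 1.0, -0.05, 0.15, 0, 0, 0], [6.0, 1.5, -0.05, 0.25, 0, 0, 0], [6.0, 1.5, -0.05, 0.25, 0, 0, 0], [6.0, 1.2, 0, 0.2, 0, 0, 0], [6.0, 0.5, 0, 0.1, 0, 0, 0], [6.0, 0, 0, 0, 0, 0, 0], [6.0, 0, 0, 0, 0, 0, 0]]

```text
clock: 31.15
tcp_pos: [0.6228, -0.0033, 0.0287]
orientation: [3.135, 1.392, 1.661]
wrist_force: [0.3, -0.3, 0.3]
opening: 0.727
```

```bash
python3 - <<'E'
from h import *
fpos();pc()
E
```

```text
tcp feed mm -1.0 -120.5 z 28.7 yaw err [-0.003 -0.179 -0.001] open 67.6 t 31.15 f [ 0.3 -0.3  0.3]
board centre feed [-1.1, -126.4, 11.2]
```

servo_tool:
  commands:
    - [[6.0, 0.25, 0, 0.05, 0, 0, 0], [6.0, 0.2, 0, 0.04, 0, 0, 0], [6.0, 0, 0, 0, 0, 0, 0], [6.0, 0, 0, 0, 0, 0, 0]]

```text
clock: 31.65
tcp_pos: [0.6225, -0.0033, 0.0241]
orientation: [3.138, 1.392, 1.664]
wrist_force: [-1.1, -0.9, 2.8]
opening: 0.721
```

```bash
python3 - <<'E'
from h import *
fpos();pc()
E
```

```text
tcp feed mm -1.3 -120.6 z 24.1 yaw err [-0.003 -0.179 -0.001] open 67.0 t 31.65 f [-1.1 -0.9  2.8]
board centre feed [-1.4, -126.5, 6.5]
```

servo_tool:
  commands:
    - [[7.0, -0.03, 0, 0, 0, 0, 0], [7.4, 0, 0, 0, 0, 0, 0], [7.8, 0, 0, 0, 0, 0, 0], [7.8, -0.3, 0, 0, 0, 0, 0], [7.8, -1.5, 0, 0, 0, 0, 0], [7.8, -3, 0, 0, 0, 0, 0], [7.8, -3, 0, 0.5, 0, 0, 0], [7.8, -2, 0, 1, 0, -0.089, 0], [7.8, 0, 0, 2, 0, -0.09, 0], [7.8, 0, 0, 1, 0, 0, 0], [7.8, 0, 0, 0, 0, 0, 0]]

```text
clock: 33.02
tcp_pos: [0.6279, -0.068, 0.1158]
orientation: [-0.656, 1.57, -2.134]
wrist_force: [0.7, 0.2, -0.3]
opening: 0.84
```

```bash
python3 - <<'E'
from h import *
snap('wrist','w26');snap('side','s12');fpos()
q=load('s12')['p'][...,::-1];cv2.imwrite('pics/s12c.png',cv2.resize(q[160:320,70:270],None,fx=4,fy=3.7,interpolation=cv2.INTER_CUBIC))
z=load('w26');c=cloud(z)
Q=c[150:330].reshape(-1,3)-S;y=Q@YH*1000;x=Q@XH*1000
for a in range(-176,-15,5):
    k=(y>a)&(y<a+5)&(abs(x)<15)&(Q[:,2]<.03)
    if k.sum()>5: print(a+2.5,(np.median(Q[k][:,2])*1000).round(1),end=' | ')
E
```

```text
tcp feed mm -2.2 -184.0 z 115.6 yaw err [-0.005 -0.     0.001] open 78.0 t 33.125 f [-0.2 -0.8 -0.6]
-173.5 -1.1 | -168.5 -1.2 | -163.5 -1.0 | -158.5 7.3 | -153.5 8.1 | -148.5 9.0 | -143.5 10.0 | -138.5 10.9 | -133.5 11.6 | -128.5 12.6 | -123.5 13.4 | -118.5 14.4 | -113.5 15.2 | -108.5 16.1 | -103.5 16.9 | -98.5 17.9 | -93.5 17.4 | -88.5 11.6 | -83.5 12.3 | -78.5 13.2 | -73.5 14.2 | -68.5 15.0 | -63.5 16.0 | -58.5 16.8 | -53.5 17.7 | -48.5 18.2 | -43.5 7.1 | -38.5 6.9 | -33.5 7.0 | -28.5 7.1 | -23.5 6.9 | -18.5 7.1 | -13.5 20.5 |
```

View pics/w26.png

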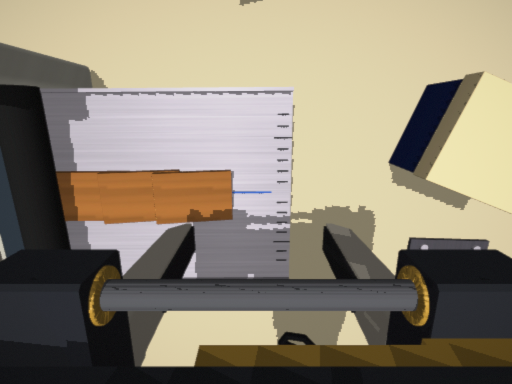

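View pics/s12c.png

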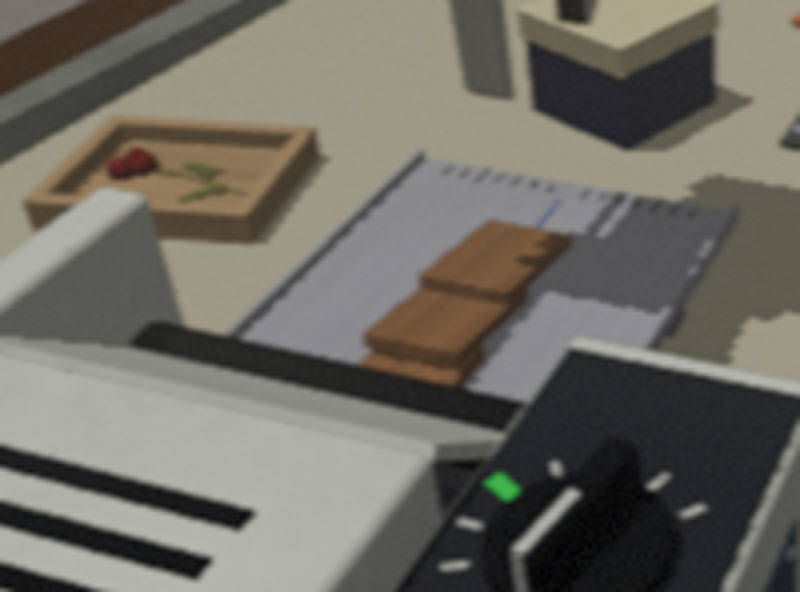

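```bash
python3 - <<'E'
from h import *
for f,(u0,u1,v0,v1) in (('top0',(95,150,203,242)),('t4',(95,150,203,242)),('side0',(175,260,265,335)),('s12',(175,260,265,335))):
    z=load(f);c=cloud(z);p=z['p'].astype(int);m=np.zeros(c.shape[:2],bool);m[v0:v1,u0:u1]=1
    b=m&(c[...,2]>.1435)&(c[...,2]<.158);Q=c[b].astype(np.float32)
    r=cv2.minAreaRect(Q[:,:2]*1000);mu=Q.mean(0);V=np.linalg.svd(Q[:,:2]-mu[:2],full_matrices=False)[2][0]
    print(f,len(Q),'mean',mu.round(4),'rect',np.round(r[0],1),np.round(r[1],1),round(r[2],1),'axis ang',np.degrees(np.arctan2(V[1],V[0])).round(1))
    w=b&(p.min(-1)>110);print('  white ptr',w.sum(),c[w].mean(0).round(4) if w.any() else '')
    g=m&((p[...,1]-p[...,0])>40)
    gg=[ray(z,u,v,.12) for v,u in zip(*np.where(g))];G=np.mean(gg,0);print('  green',len(gg),G.round(4),'d',np.linalg.norm((G-mu)[:2]).round(4))
E
python3 - <<'E'
import cv2
a=cv2.imread('pics/top0.png')[200:245,95:155];cv2.imwrite('pics/dial0.png',cv2.resize(a,None,fx=12,fy=12,interpolation=cv2.INTER_CUBIC))
E
```

```text
top0 149 mean [0.4693 0.1888 0.1493] rect [483.7 197.4] [101.5  48.5] 40.5 axis ang -125.8
  white ptr 17 [0.4924 0.2218 0.1487]
  green 17 [0.4985 0.168  0.12  ] d 0.0358
t4 159 mean [0.4705 0.1894 0.1489] rect [484.6 195.7] [102.1  51.7] 40.9 axis ang -127.2
  white ptr 41 [0.4872 0.2144 0.1486]
  green 21 [0.4987 0.1681 0.12  ] d 0.0354
side0 467 mean [0.4638 0.1844 0.1479] rect [478.4 188.7] [69.5 54.1] 20.4 axis ang 77.4
  white ptr 86 [0.4787 0.1904 0.1484]
  green 48 [0.4989 0.1657 0.12  ] d 0.0398
s12 459 mean [0.4642 0.1845 0.1479] rect [487.6 180. ] [56.2 66.7] 85.1 axis ang 74.3
  white ptr 95 [0.4777 0.1909 0.1483]
  green 53 [0.4991 0.1655 0.12  ] d 0.0398
```

View pics/dial0.png

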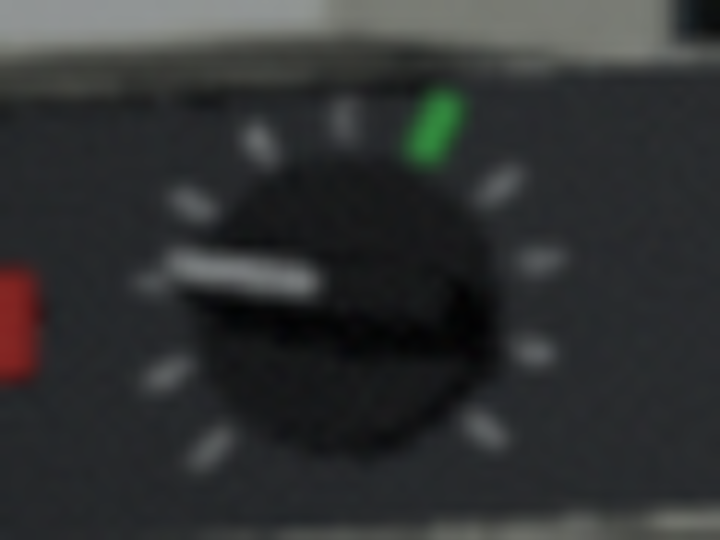

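```bash
python3 - <<'E'
from h import *
from scipy.optimize import least_squares
z=load('top0')
px=[(212,450),(165,375),(150,282),(193,203),(260,143),(345,120),(437,128),(500,187),(543,261),(533,352),(487,430)]
P=np.array([ray(z,u/12+95-.45,v/12+200-.45,.12)[:2] for u,v in px])
r=least_squares(lambda q:np.hypot(P[:,0]-q[0],P[:,1]-q[1])-q[2],[.46,.175,.04]);print(r.x,np.abs(r.fun).max())
a=np.unwrap(np.arctan2(P[:,1]-r.x[1],P[:,0]-r.x[0]));print(a.round(2),np.diff(a).round(2), np.polyfit(np.arange(11)*.471,a,1))
D=np.array([r.x[0],r.x[1]])
w=[ray(z,u/12+95-.45,v/12+200-.45,.149)[:2] for u,v in((175,262),(315,280))];print('ptr',w,'ang',[np.arctan2(*(q-D)[::-1]) for q in w], np.arctan2(*(w[0]-w[1])[::-1]))
fpos()
plan([((r.x[0],r.x[1],.165),Rt(SY,0,-1),6,9.3)])
E
```

```text
[0.46147691 0.18255638 0.03915872] 0.0013950334764426947
[ 2.46  1.98  1.49  1.03  0.57  0.1  -0.38 -0.85 -1.3  -1.78 -2.25] [-0.48 -0.49 -0.45 -0.46 -0.46 -0.48 -0.47 -0.46 -0.47 -0.47] [-0.99638282  2.44364219]
ptr [array([0.4645608 , 0.20936877]), array([0.4619375 , 0.18142013])] ang [np.float64(1.4562821885530148), np.float64(-1.1856786863680688)] 1.4772091006040564
tcp feed mm -2.2 -184.0 z 115.6 yaw err [-0.005 -0.     0.001] open 78.0 t 33.125 f [-0.2 -0.8 -0.6]
n=6 dist/row 5.06cm rot/row 0.001
[9.3, -0.82, -2.37, -4.4, -0.001, -0.0, 0.0]
[9.3, -0.82, -2.37, -4.4, -0.001, -0.0, 0.0]
[9.3, -0.82, -2.36, -4.4, -0.001, -0.0, 0.0]
[9.3, -0.82, -2.36, -4.4, -0.001, -0.0, 0.0]
[9.3, -0.82, -2.36, -4.4, -0.001, -0.0, 0.0]
[9.3, -0.82, -2.35, -4.4, -0.001, -0.0, 0.0]
```

servo_tool:
  commands:
    - [[7.8, -2, -1, -2, 0, 0, 0], [7, -1, -2.4, -4.4, 0, 0, 0], [6, -1, -2.4, -4.4, 0, 0, 0], [5, -0.5, -2.4, -4.4, 0, 0, 0], [5, -0.3, -2.4, -4.4, 0, 0, 0], [5, 0, -2.4, -4.4, 0, 0, 0], [5, 0, -1.2, -2.4, 0, 0, 0], [5, 0, 0, 0, -0.17, 0, 0], [5, 0, 0, 0, -0.17, 0, 0], [5, 0, 0, 0, -0.17, 0, 0], [5, 0, 0, 0, -0.17, 0, 0], [5, 0, 0, 0, -0.17, 0, 0]]

```text
clock: 34.62
tcp_pos: [0.4614, 0.1835, 0.1638]
orientation: [-3.072, 1.57, 2.592]
wrist_force: [-0.6, -0.3, -0.2]
opening: 0.539
```

servo_tool:
  commands:
    - [[5, 0, 0, 0, -0.17, 0, 0], [5, 0, 0, 0, -0.17, 0, 0], [5, 0, 0, 0, -0.17, 0, 0], [5, 0, 0, 0, 0, 0, 0], [5, 0, 0, 0, 0, 0, 0], [5, 0, 0, 0, 0, 0, 0]]

```text
clock: 35.38
tcp_pos: [0.4614, 0.1838, 0.1639]
orientation: [1.255, 1.571, 1.139]
wrist_force: [-0.4, 0.2, 0.7]
opening: 0.538
```

```bash
python3 - <<'E'
from h import *
snap('wrist','w27');snap('top','t5');s=cur()[2];p,M,_=cur();print(p,s['joints'].round(2),s['clock'],'toolz ang',np.arctan2(M[1,2],M[0,2]),M[:,0].round(3))
q=load('t5')['p'][...,::-1];cv2.imwrite('pics/t5c.png',cv2.resize(q[110:260,65:255],None,fx=4,fy=4,interpolation=cv2.INTER_CUBIC))
E
```

```text
[0.46136629 0.18392179 0.16392174] [-0.15  0.43 -0.39  1.88  0.21  0.87 -0.75] 35.475 toolz ang -0.11460960463049663 [ 0.  0. -1.]
```

View pics/w27.png

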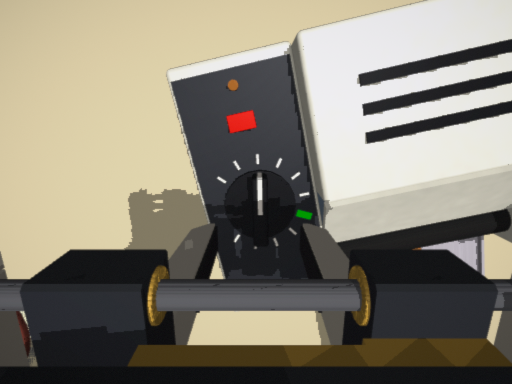

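View pics/t5c.png

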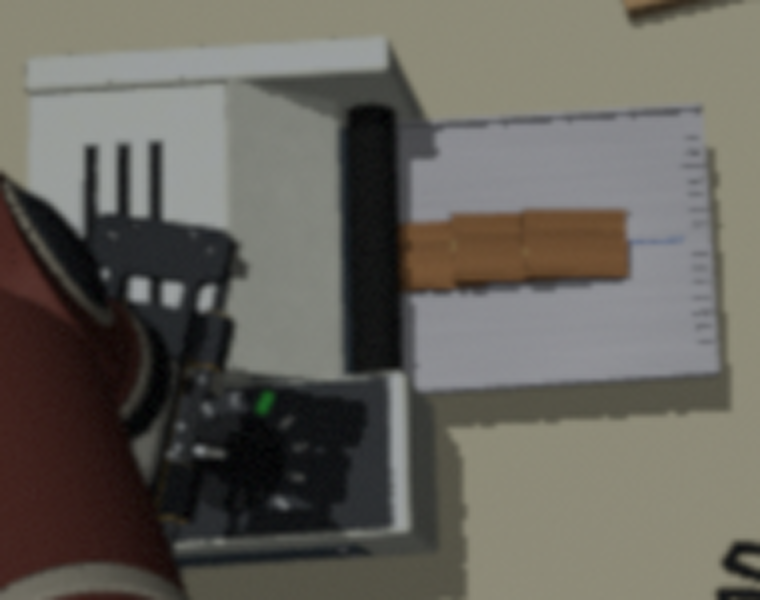

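```bash
python3 - <<'E'
from h import *
z=load('w27');c=cloud(z);p=z['p'].astype(int)
m=np.zeros(c.shape[:2],bool);m[150:240,215:318]=1
w=((m)&(p.min(-1)>130)).astype(np.uint8)
n,l,st,ce=cv2.connectedComponentsWithStats(w)
g=(m&((p[...,1]-p[...,0])>60)).astype(np.uint8);v,u=np.where(g);G=ray(z,u.mean(),v.mean(),.12);print('green',u.mean(),v.mean(),G)
for i in range(1,n):
    if st[i,4]>4: print(st[i],ce[i].round(1),ray(z,*ce[i],.12)[:2].round(4),np.median(c[l==i][:,2]).round(3))
a=z['p'][...,::-1][140:260,200:330];cv2.imwrite('pics/w27c.png',cv2.resize(a,None,fx=5,fy=5,interpolation=cv2.INTER_CUBIC))
b=m&(c[...,2]>.142)&(c[...,2]<.16);b[:,:225]=0;b[:,295:]=0;Q=c[b].astype(np.float32);print(len(Q),cv2.minAreaRect(Q[:,:2]*1000),np.median(Q[:,2]))
E
```

```text
green 303.56363636363636 214.25454545454545 [0.49952238 0.16710459 0.12      ]
[316 150   2   9  12] [316.8 153.2] [0.5142 0.2188] 0.144
[256 154   3  10  30] [257.  158.5] [0.465  0.2201] 0.12
[276 158   6  10  34] [278.4 162.4] [0.4822 0.2148] 0.12
[233 161   8   9  30] [236.5 165. ] [0.4474 0.2167] 0.12
[291 172   9   8  31] [295.1 175.4] [0.4951 0.2023] 0.12
[217 177   9   6  28] [221.  179.4] [0.4328 0.206 ] 0.12
[257 177   5  38 163] [259.2 193.8] [0.4633 0.1898] 0.148
[299 192  10   5  26] [303.8 193.9] [0.5011 0.1854] 0.12
[235 235   5   5  16] [236.9 236.9] [0.4391 0.1526] 0.12
975 ((463.20257568359375, 185.04690551757812), (50.36091232299805, 11.968680381774902), 84.80986785888672) 0.14766876
```

View pics/w27c.png

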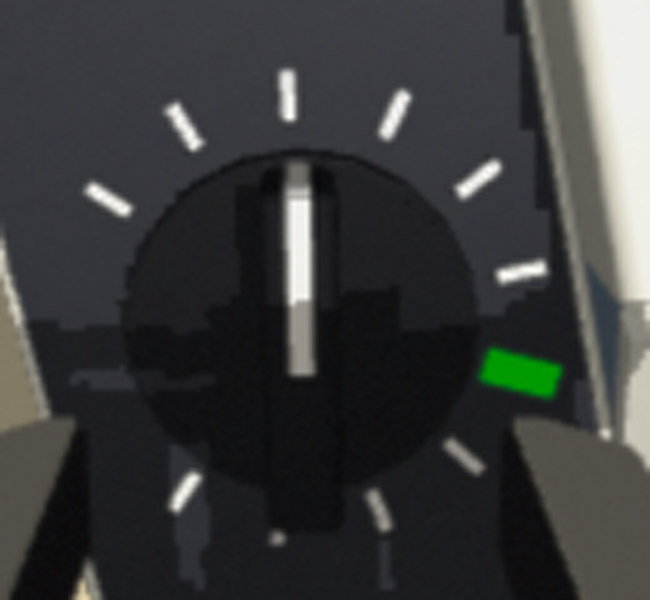

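```bash
python3 - <<'E'
from h import *
from scipy.optimize import least_squares
P=np.array([[.465,.2201],[.4822,.2148],[.4474,.2167],[.4951,.2023],[.4328,.206],[.5011,.1854],[.4391,.1526],[.4995,.1671]])
r=least_squares(lambda q:np.hypot(P[:,0]-q[0],P[:,1]-q[1])-q[2],[.46,.175,.04]);print(r.x,r.fun.round(4))
D=r.x[:2];print('green ang',np.arctan2(*(P[-1]-D)[::-1]))
plan([((D[0],D[1],.12),Rt(1.480-np.pi,0,-1),3,5)])
p,M,_=cur();print(np.arctan2(M[1,2],M[0,2]), 1.48-np.pi/2)
E
```

```text
[0.46318407 0.18177205 0.03833821] [ 0.     -0.0002 -0.     -0.0004  0.0005 -0.0002 -0.0005  0.0008]
green ang -0.3839596705604662
n=3 dist/row 1.47cm rot/row 1.039
[5, 1.46, -0.06, 0.07, 1.039, -0.0, -0.0]
[5, 1.46, 0.03, 0.09, 1.039, -0.0, -0.0]
[5, 1.46, 0.09, 0.02, 1.039, -0.0, -0.0]
-0.11460960463049663 -0.09079632679489658
```

servo_tool:
  commands:
    - [[4, 0, -0.1, 0.1, -0.024, 0, 0], [4, 0, -0.07, 0.08, 0, 0, 0], [4, 1.0, 0, 0, 0, 0, 0], [4, 1.6, 0, 0, 0, 0, 0], [4, 1.6, 0, 0, 0, 0, 0], [4, 1.2, 0, 0, 0, 0, 0], [4, 0.7, 0, 0, 0, 0, 0], [4, 0, 0, 0, 0, 0, 0], [4, 0, 0, 0, 0, 0, 0]]

```text
clock: 36.6
tcp_pos: [0.4634, 0.1822, 0.1033]
orientation: [0.588, 1.57, 0.498]
wrist_force: [-0.1, -0.3, 0.1]
opening: 0.431
```

```bash
python3 - <<'E'
from h import *
snap('wrist','w28');snap('side','s13');s=cur()[2];p,M,_=cur();print(p,s['joints'].round(2),s['clock'],'toolz ang',np.arctan2(M[1,2],M[0,2]),s['wrist_force'].round(1),s['opening']*93)
q=load('s13')['p'][...,::-1];cv2.imwrite('pics/s13c.png',cv2.resize(q[200:360,150:320],None,fx=4,fy=3.7,interpolation=cv2.INTER_CUBIC))
E
```

```text
[0.46340013 0.1821589  0.10339355] [-0.17  0.51 -0.36  1.95  0.26  0.73 -0.78] 36.7 toolz ang -0.09002739228765742 [0.2 0.2 0.4] 40.30695456502034
```

View pics/w28.png

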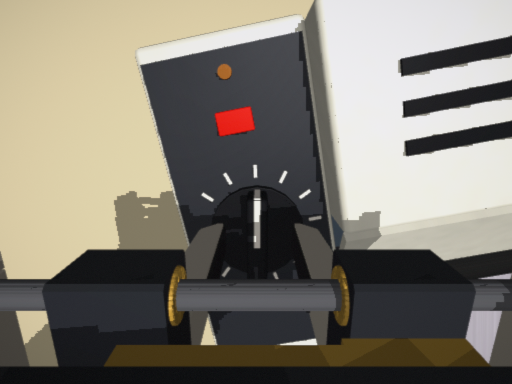

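View pics/s13c.png

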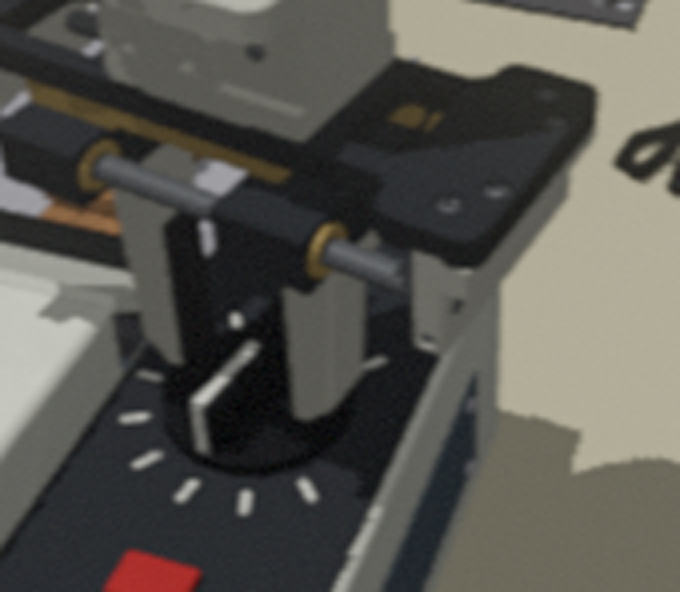

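servo_tool:
  commands:
    - [[4, 0.45, 0, 0, 0, 0, 0], [3, 0, 0, 0, 0, 0, 0], [2, 0, 0, 0, 0, 0, 0], [1, 0, 0, 0, 0, 0, 0], [0.5, 0, 0, 0, 0, 0, 0], [0.5, 0, 0, 0, 0, 0, 0]]

```text
clock: 37.45
tcp_pos: [0.4624, 0.182, 0.0984]
orientation: [-2.89, 1.57, -2.979]
wrist_force: [-2.3, 0.5, 1.8]
opening: 0.127
```

```bash
python3 - <<'E'
from h import *
s=cur()[2];p,M,_=cur();print(p,s['joints'].round(2),s['clock'],'toolz ang',np.arctan2(M[1,2],M[0,2]),s['wrist_force'].round(1),s['ft_torque'].round(2),s['opening']*93)
E
```

```text
[0.46238825 0.18199807 0.09839671] [-0.17  0.52 -0.36  1.96  0.27  0.71 -0.78] 37.45 toolz ang -0.08983140828909475 [-2.3  0.5  1.8] [-0.06  0.36 -0.06] 11.770400153021187
```

servo_tool:
  commands:
    - [[0.5, 0, 0, -0.1, 0.05, 0, 0], [0.5, 0, 0, 0, 0.12, 0, 0], [0.5, 0, 0, 0, 0.15, 0, 0], [0.5, 0, 0, 0, 0.15, 0, 0], [0.5, 0, 0, 0, 0.15, 0, 0], [0.5, 0, 0, 0, 0.12, 0, 0], [0.5, 0, 0, 0, 0, 0, 0]]

```text
clock: 38.33
tcp_pos: [0.4624, 0.182, 0.0984]
orientation: [0.577, 1.57, -0.252]
wrist_force: [0.8, -0.9, -0.7]
opening: 0.128
```

```bash
python3 - <<'E'
from h import *
snap('wrist','w29')
s=cur()[2];p,M,_=cur();print(p,s['joints'].round(2),s['clock'],'toolz ang',np.arctan2(M[1,2],M[0,2]),s['wrist_force'].round(1),s['ft_torque'].round(2),s['opening']*93)
E
```

```text
[0.46242577 0.1820119  0.09842754] [-0.32  0.5  -0.14  1.96  0.11  0.69 -1.36] 38.375 toolz ang -0.8279900277773137 [ 0.9 -0.8  0.5] [-0.1  -0.07 -0.02] 12.34891842654461
```

View pics/w29.png

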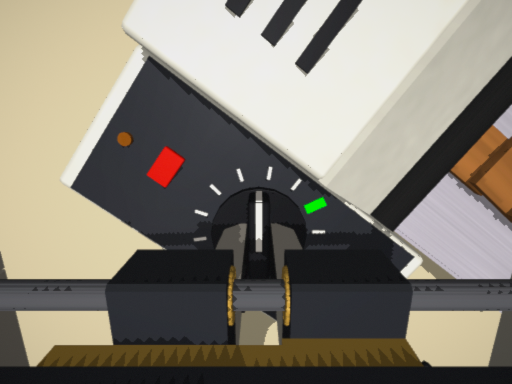

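servo_tool:
  commands:
    - [[0.5, 0, 0, 0, 0.1, 0, 0], [0.5, 0, 0, 0, 0.15, 0, 0], [0.5, 0, 0, 0, 0.15, 0, 0], [0.5, 0, 0, 0, 0.15, 0, 0], [0.5, 0, 0, 0, 0.15, 0, 0], [0.5, 0, 0, 0, 0.15, 0, 0], [0.5, 0, 0, 0, 0.15, 0, 0], [0.5, 0, 0, 0, 0.12, 0, 0], [0.5, 0, 0, 0, 0, 0, 0], [0.5, 0, 0, 0, 0, 0, 0]]

```text
clock: 39.62
tcp_pos: [0.4624, 0.182, 0.0984]
orientation: [2.156, 1.57, 0.209]
wrist_force: [0.9, -0.6, -1.4]
opening: 0.126
```

```bash
python3 - <<'E'
from h import *
snap('wrist','w30')
s=cur()[2];p,M,_=cur();print(p,s['joints'].round(2),s['clock'],'toolz ang',np.arctan2(M[1,2],M[0,2]),s['wrist_force'].round(1),s['ft_torque'].round(2),s['opening']*93)
E
```

```text
[0.46243904 0.18197192 0.0984173 ] [-0.54  0.5   0.18  1.97 -0.14  0.68 -2.22] 39.675 toolz ang -1.9482175224645784 [ 0.2 -1.5 -0.2] [-0.03 -0.14  0.04] 11.671596934703972
```

View pics/w30.png

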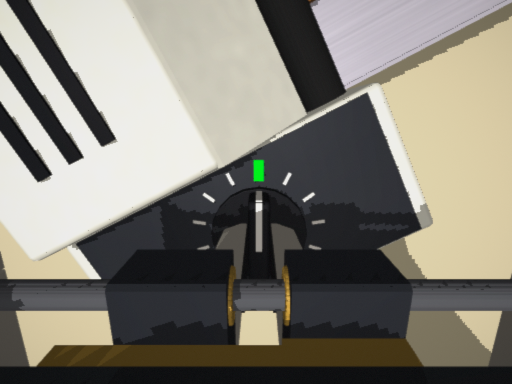

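servo_tool:
  commands:
    - [[1.8, 0, 0, 0, 0, 0, 0], [2.6, 0, 0, 0, 0, 0, 0], [3, 0, 0, 0, 0, 0, 0], [3, -1, 0, 0, 0, 0, 0], [3, -3, 0, 0, 0, 0, 0], [3, -4, 0, 0, 0, 0, 0], [3, -3, 0, 0, 0, 0, 0], [3, 0, 0, 0, 0, 0, 0], [3, 0, 0, 0, 0, 0, 0]]

```text
clock: 40.8
tcp_pos: [0.4613, 0.1819, 0.2079]
orientation: [-0.947, 1.57, -2.897]
wrist_force: [-0.8, -0.1, -0.8]
opening: 0.32
```

```bash
python3 - <<'E'
from h import *
snap('wrist','w31');snap('top','t6');snap('side','s14')
s=cur()[2];print(s['tcp_pos'],s['clock'],s['wrist_force'].round(1))
a=load('w31')['p'][...,::-1][100:260,160:360];cv2.imwrite('pics/w31c.png',cv2.resize(a,None,fx=4,fy=3.5,interpolation=cv2.INTER_CUBIC))
z=load('w31');c=cloud(z);p=z['p'].astype(int);m=np.zeros(c.shape[:2],bool);m[140:250,200:320]=1
v,u=np.where(m&(p[...,1]-p[...,0]>60));G=ray(z,u.mean(),v.mean(),.12);D=np.array([.4627,.182]);print('green ang',np.arctan2(*(G[:2]-D)[::-1]))
b=m&(c[...,2]>.143)&(c[...,2]<.158);b=b&(np.hypot(c[...,0]-D[0],c[...,1]-D[1])<.031);Q=c[b].astype(np.float32);r=cv2.minAreaRect(Q[:,:2]*1000);print(len(Q),r)
w=b&(p.min(-1)>120);Q=c[w];V=np.linalg.svd(Q[:,:2]-Q[:,:2].mean(0),full_matrices=False)[2][0];print('ptr ang',len(Q),np.arctan2(V[1],V[0]),np.arctan2(*(Q.mean(0)[:2]-D)[::-1]))
q=load('s14')['p'][...,::-1];cv2.imwrite('pics/s14c.png',cv2.resize(q[160:340,70:290],None,fx=3.5,fy=3.3,interpolation=cv2.INTER_CUBIC))
E
```

```text
[0.46113909 0.18174842 0.20725806] 40.95 [ 0.1 -0.  -0.1]
green ang -0.3868033752670115
773 ((463.0374450683594, 181.47323608398438), (11.262977600097656, 56.77052307128906), 68.56380462646484)
ptr ang 126 2.757305583585049 -0.38320573063652896
```

View pics/w31c.png

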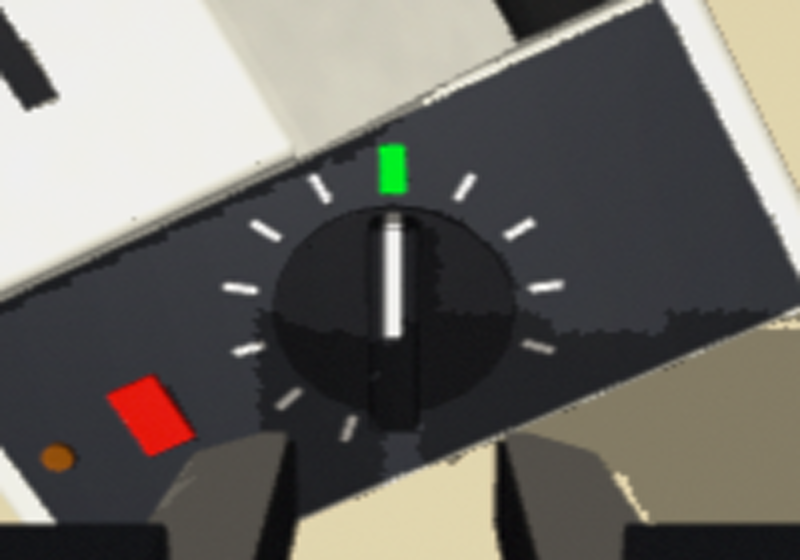

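View pics/s14c.png

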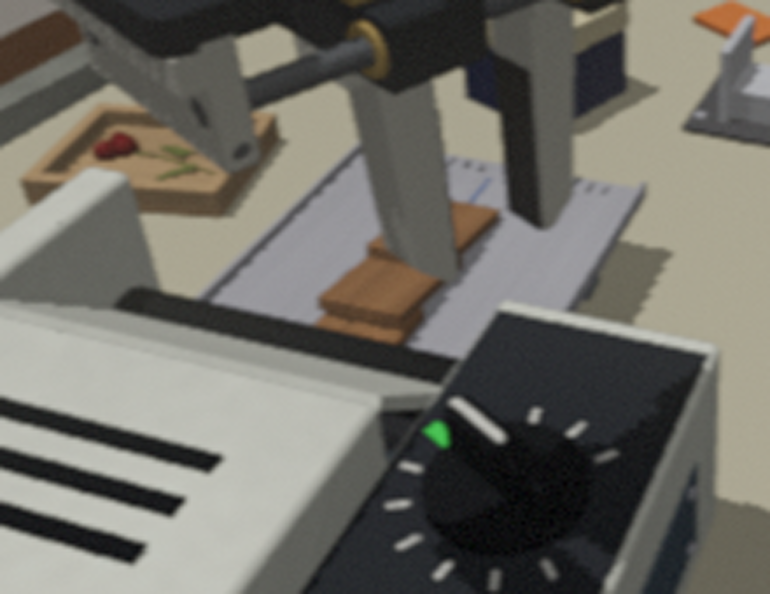

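View pics/t6.png

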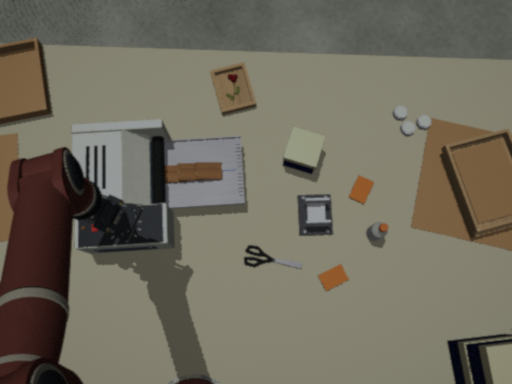

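```bash
python3 -c "
from h import *
print(robot.hand_in())"
```

```text
the job is handed in; nothing more can be done
None
```

The three boards are laid, the dial is on the green mark, and the job was handed in at about 41 s of the 72 s allowed.

**Boards:** The first board was laid flat and pushed home until the stop pushed back with 5.6 N. The second and third were set behind it as tilted shingles. In the last close view, before the dial was turned:
- The middles were about 46 mm apart.
- The tilt was about 0.175 rad.
- All three boards were within about 2 mm of the centre line.

The pictures taken just before hand-in show the boards still in place.

**Dial:** After letting go, the pointer measured -0.384 rad in the world frame and the green mark -0.387 rad.

**Bystanders:** In the top view, the gift box, glue bottle, scissors and orange look-alikes are where they were at the start. The gripper was clear above the dial.

**Checks that disagreed:**
- **Fingertips:** The cameras put the real fingertips about 34 mm behind the reported TCP, along the tool. The first descent was therefore too high, and the fingers closed above the stock without touching it. I corrected for this from then on.
- **First board's tail:** Its position read between -66 and -74 mm from the stop depending on the view. I trusted the contact force and the closest view, which read -69.5 mm against an ideal of -68 mm. That is within the 4 mm tolerance.

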